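# Fill, lock and proof-pull the treat feeder

### The arm

A 6-joint arm with a two-finger parallel gripper is mounted at the origin on the work surface. World frame = base frame: x ahead of the robot, y to its left, z up, the work surface at z = 0. Lengths are in m, angles in degrees, forces in N, time in s.
With the tool pointing down it reaches from about 0.425 to 0.95 m from the base axis. Payload 14.7 kg.
Tool frame: the origin (TCP) lies on the centre line of the jaws, within the pads' length; the fingertips stand arm.finger_overhang ahead of it and the grasp point (between the pads) lies 2 mm behind it (arm.finger_overhang is the distance from the TCP to the fingertips, in m); z points along the fingers, y is the direction in which the jaws open and shut (so a half turn about z gives the same grasp; the last joint's range is limited). The gripper opens to 85 mm and grips with 20 to 120 N. Pads are 22 mm wide; open, the fingers measure 114 mm over their backs; the gripper's body (76 mm by 85 mm) begins 54 mm behind the grasp point. The pads swing forward as they close: fully open they stand 13 mm farther back than shut.
Start: joints at [-72.112, 27.513, 91.461, -0, 61.026, -2.67], TCP at [0.228, -0.609, 0.248] pointing down, gripper open.
Joint ranges: [-157.49, 157.49], [-46.99, 117.5], [13.45, 153.17], [-89.5, 269.5], [5.16, 153.95], [-167.48, 167.48]. Speed limits (degrees/s): [108.29, 108.29, 136.94, 172.46, 172.46, 172.46].

### API

Orientations are given as a 3x3 rotation matrix whose columns are the frame's x, y, z axes.
In Python, from bench import arm, cams gives the robot as it stands.
- The arm moves only by the tool carry_out, never from a script. Its argument "increments" is text: rows parted by semicolons, each of 4 numbers parted by spaces: the shift along the tool's x, y, z each as a share of 0.15 m, from -1 to 1, then the turn about the tool's z as a share of 90 degrees, from -1 to 1. In form: x y z turn; .... A call has exactly 10 rows; each row is the pose to reach, as a shift and turn from the pose commanded when the call began, along the tool's axes at that moment; what a row does not reach only later rows make up. A row lasts 1/12 s, in which the tool goes at most 41.7 mm and 7.16 degrees, less where a joint would pass 70% of its speed; a pose out of reach is approached as far as the arm can. A call with a number of a shift or a turn outside -1 to 1 is refused whole. A call with a gripper value outside its range is refused whole. "hand" is the closure, from -1 (fully open) to 1 (shut), set as the call begins (left out, the last holds). The fingers move at their own pace and stop on an object; "newtons" is the grip in N (left out, the last holds). Time passes only in rows, so rows that repeat a pose let the fingers close, or fill a call up. It gives the time, the measured TCP pose, the force and the opening at its end, in the units of the state.
- arm.sense(): the state, without advancing time (a new reading comes with each control period).
- cams.snapshot(name): name is "scene" or "top" or "wrist"; returns a dict with "frame" (384x512x3 uint8, red, green, blue), "depth" (384x512 float32, m along the optical axis (not along the pixel's ray), 0 where there is no reading), "mtx" (3x3 intrinsics, pixels), "k1" (the pictures are not rectified: a ray, as slopes to the right and down, at radius r is drawn at 1 + k1 r^2 times it, then the intrinsics apply), "origin" and "attitude" of the camera in the world; the wrist camera has in their place "hand_eye" (4x4, takes a point from camera to tool coordinates, whose origin is the TCP and whose axes are the flange's). Camera axes: x right, y down, z forward; pixel columns grow to the right and rows downward; lengths in m; the calibration is good to about 2 mm. A picture is of the moment at which its call begins: read the wrist's pose just before it.
- arm.hand_in(): hands the job in, once; it reports no verdict.
The state is a dict: "time": time; "joint_positions": joint angles; "qvel": joint speeds; "effort": joint torques, N m; "tool_pos": TCP position; "tool_rot": TCP orientation; "force": force on the tool from outside, world axes, zero at the start; "torque": the same for the moment, N m; "width": finger opening in m.
Only numpy, scipy, OpenCV 4.12 (cv2) and the standard library are available. Lean on these libraries where they do the work, as an engineer would, in place of code of your own. Each camera call takes 0.05 s, during which the arm holds its last target.

### The job

Put all the small chew bones into the feeder's glass jar, then fit the grey lid: lugs down through the slots, press down against the seal and turn it clockwise a quarter turn until it is locked. Then pull the sprung portion gauge out by its tab until its pointer is level with the brass set mark, hold it there for a second, and let it spring home. Leave everything else on the bench where it is.

Things in the scene. Friction and masses are not known exactly. Their poses are not given: they have to be found in the camera images.
- feeder: treat feeder fixed to the bench. Origin at bench level on the jar's vertical axis. Grey plinth 130 x 130 x 40 mm; on it a clear glass jar, inside radius 50 mm, floor 45 mm above the bench, topped by a flat steel collar with a slotted mouth. The gauge lies on its own +y side, on a rail 60 mm wide, 8 mm high, to 230 mm from the axis
- jar_mouth (a point): centre of the collar's top face, 141 mm above the bench; axes as the feeder's. The collar is 6 mm thick, outside radius 62 mm; its round mouth has radius 40.5 mm
- slot (a point): middle of the slot on the feeder's own +x side, at the collar's top; a like slot lies opposite (-x). Both are 22 mm wide and widen the mouth to radius 49 mm; an ear on the collar's outer edge marks each. Under the collar, stops let the lid turn from the slots only clockwise seen from above, by 88 degrees
- seal_top (a point): centre of the top of the sprung black seal ring on the collar, radius 51 to 57 mm, top 146 mm above the bench when free. It gives up to 5 mm: 3 N to begin, 9 N flat
- lid: grey bayonet lid, 110 to 180 g, standing upright. Origin at the centre of its underside, z up. Plug of radius 38 mm, 13.5 mm high; over it a flange of radius 57 mm, 6 mm thick; grip bar on top. A half turn makes no difference. Origin above the bench: 132.5 mm set in the slots on the free seal, below 130 mm pressed enough to turn, 127.5 mm flat down, 130 mm when locked and let go
- lid_lug (a point): middle of the lug on the lid's own +x side; another is opposite. Each is 16 mm wide, 5 mm thick, at the very foot of the plug, and reaches radius 46 mm
- lid_grip (a point): middle of the lid's grip bar, 34.5 mm above the lid's underside. The bar runs along own x, 80 mm long, 14 mm wide, from 19.5 to 45.5 mm above the underside; the lugs lie under its ends
- gauge (a joint): pull-out of the portion gauge in m: 0 is home, up to 0.075; grows as the tab is pulled along the feeder's +y. Sprung home: 2 N at the start, rising 0.7 N per 10 mm
- gauge_tab (a point): middle of the black upright pull tab, 22 mm (feeder's x) by 16 mm (feeder's y), from 17 to 53 mm above the bench, 135 mm from the jar's axis when home; this point is 40 mm above the bench. 42 mm free between the tab and the feeder when home
- gauge_pointer (a point): tip of the white pointer at the tab's foot, on the feeder's +x side, level with the tab's middle
- set_mark (a point): the brass set mark on the gauge's rail, where the pointer must come; 30 to 50 mm beyond the pointer's home along the feeder's +y. It is not to be touched and stays where it is
- bone1: small chew bone of hard beige silicone, 30 g: a 12 mm square shaft, bare for 30 mm, with two round knobs at each end, 62 mm long (own x), 26 mm wide (own y), 16 mm thick; lying flat; origin at its middle. It may be absent
- bone2: small chew bone of hard beige silicone, 30 g: a 12 mm square shaft, bare for 30 mm, with two round knobs at each end, 62 mm long (own x), 26 mm wide (own y), 16 mm thick; lying flat; origin at its middle. It may be absent
- bone3: small chew bone of hard beige silicone, 30 g: a 12 mm square shaft, bare for 30 mm, with two round knobs at each end, 62 mm long (own x), 26 mm wide (own y), 16 mm thick; lying flat; origin at its middle. It may be absent
- bone4: small chew bone of hard beige silicone, 30 g: a 12 mm square shaft, bare for 30 mm, with two round knobs at each end, 62 mm long (own x), 26 mm wide (own y), 16 mm thick; lying flat; origin at its middle. It may be absent
- bone5: small chew bone of hard beige silicone, 30 g: a 12 mm square shaft, bare for 30 mm, with two round knobs at each end, 62 mm long (own x), 26 mm wide (own y), 16 mm thick; lying flat; origin at its middle. It may be absent
- bone6: small chew bone of hard beige silicone, 30 g: a 12 mm square shaft, bare for 30 mm, with two round knobs at each end, 62 mm long (own x), 26 mm wide (own y), 16 mm thick; lying flat; origin at its middle. It may be absent
- bone7: small chew bone of hard beige silicone, 30 g: a 12 mm square shaft, bare for 30 mm, with two round knobs at each end, 62 mm long (own x), 26 mm wide (own y), 16 mm thick; lying flat; origin at its middle. It may be absent
- big_bone: large chew bone, same shape as the small ones but about 136 x 57 x 35 mm; not for the jar; not part of the job, leave it
- comb: blue grooming comb, 170 x 34 x 8 mm, flat; not part of the job, leave it
- food_can: food can, 74 mm across, 80 mm high; not part of the job, leave it

How it is judged (in metres and radians):
On the way, in this order (a step that is already met when the one before it is completed fails the run):
1. all the small chew bones are in the jar (horizontal distance between each of bone1, bone2, bone3, bone4, bone5, bone6, bone7 and jar_mouth below 0.046 m and z of each of bone1, bone2, bone3, bone4, bone5, bone6, bone7 in the frame of feeder below 0.125 m), for 0.2 s.
2. the lid is pressed in and turned to lock (horizontal distance between lid and jar_mouth below 0.005 m and z of lid in the frame of feeder below 0.1345 m and angle between the x axis of lid and the x axis of feeder, either way round above 1.2 rad and angle between lid's own z axis and vertical below 0.07 rad), for 0.2 s.
3. with the lid locked, the gauge pointer is held level with the set mark (within 4 mm) for 0.7 s (all of step 2 and distance between gauge_pointer and set_mark below 0.004 m), for 0.7 s.
At the end, for the whole second after the job is handed in: All small bones are inside the jar below the collar, the lid is centred within 5 mm, level, pressed in and turned at least 69 degrees from the slots, at rest, and the gauge is home within 4 mm (all of step 1 and all of step 2 and value of joint gauge below 0.004 m and linear speed of lid below 0.02 m/s); the robot touches nothing.
It fails at once if a bystander was moved more than 5 cm (distance of any of big_bone, comb, food_can from where it was at the start of the episode above 0.05 m).
Of bone1, bone2, bone3, bone4, bone5, bone6, bone7 only 4 to 6 are there at a start; the rules pass over those that are not, and their reading is None.
At some moment in a run one of bone1, bone2, bone3, bone4, bone5, bone6, bone7, lid may be knocked a few centimetres aside while the robot is not near it.
Once in a run the grip may slacken for a moment while it holds something.
It also fails if it takes over 210 s, if anything falls off the work surface, if the arm or the gripper's body presses on something with over 40 N, if the wrist force passes 120 N, or if a joint passes its speed limit or range.

## Working session

There is one attempt and no reset: what is moved stays moved. The work goes in short steps, Python scripts to look and compute and a tool call to move; the robot and the scene stay as the last step left them, time stands still between calls to the robot, and variables do not carry over. Pictures are saved under pics/ and viewed, and the job is handed in when it is done.

Besides the shell and the picture viewer there is one more tool, called after "Request:" as name(argument=value, ...) on one line, values as JSON. carry_out: Moves the arm, as the interface text tells. Its arguments: {"type":"object","properties":{"increments":{"type":"string"},"hand":{"type":"number"},"newtons":{"type":"number"}},"required":["increments"]}

```bash
ls; mkdir -p pics
python3 - <<'E'
from bench import arm,cams
import cv2
s=arm.sense();print(s, arm.finger_overhang)
for n in("scene","top","wrist"):
    d=cams.snapshot(n);cv2.imwrite(f"pics/{n}0.png",cv2.resize(d["frame"][:,:,::-1],(800,600)))
    print(n,d["mtx"],d["k1"],d.get("origin"),d.get("attitude"),d.get("hand_eye"))
E
```

```text
pics
{'time': 0.0, 'joint_positions': array([-7.21145757e+01,  2.75518749e+01,  9.14926990e+01,  9.30152614e-04,
        6.10271742e+01, -2.67010380e+00]), 'qvel': array([ 0.08313529,  0.06442283,  0.03092027, -0.03466395, -0.03908533,
       -0.06598554]), 'effort': array([ 3.88275512e-03, -9.50633883e+01, -4.30174792e+01,  3.87883347e-04,
        1.21244491e-02,  1.06761565e-04]), 'tool_pos': array([ 0.22812803, -0.60823611,  0.24765635]), 'tool_rot': array([[ 9.36335124e-01,  3.51107387e-01, -3.71065063e-04],
       [ 3.51107576e-01, -9.36334363e-01,  1.19608456e-03],
       [ 7.25131549e-05, -1.25021974e-03, -9.99999216e-01]]), 'force': array([-1.43253634,  0.12439652,  0.09034864]), 'torque': array([ 0.0600534 ,  0.01078178, -0.03732909]), 'width': 0.08538406404612318} 0.017
scene [[385.04337338   0.         259.58578318]
 [  0.         385.04337338 192.43023168]
 [  0.           0.           1.        ]] -0.11109366973902549 [1.05499692 0.49217805 0.74362095] [[-0.68907562  0.48545235 -0.53806209]
 [ 0.72457916  0.4744777  -0.49985593]
 [ 0.01264223 -0.73430711 -0.67869967]] None
top [[456.23572166   0.         254.26754509]
 [  0.         456.23572166 185.26380208]
 [  0.           0.           1.        ]] -0.17461035204968922 [0.3825966  0.04127843 1.39257052] [[-0.00502527 -0.99275199  0.12007593]
 [-0.99966925  0.00195872 -0.02564282]
 [ 0.02522177 -0.12016508 -0.99243348]] None
wrist [[305.64316539   0.         258.68942667]
 [  0.         305.64316539 190.15029925]
 [  0.           0.           1.        ]] -0.0292490353102521 None None [[ 2.56734930e-04 -9.58401266e-01 -2.85424154e-01  7.23709756e-02]
 [ 9.99999937e-01  3.15726021e-04 -1.60663715e-04 -2.24285117e-04]
 [ 2.44096140e-04 -2.85424095e-01  9.58401287e-01 -1.25554155e-01]
 [ 0.00000000e+00  0.00000000e+00  0.00000000e+00  1.00000000e+00]]
```

View pics/top0.png

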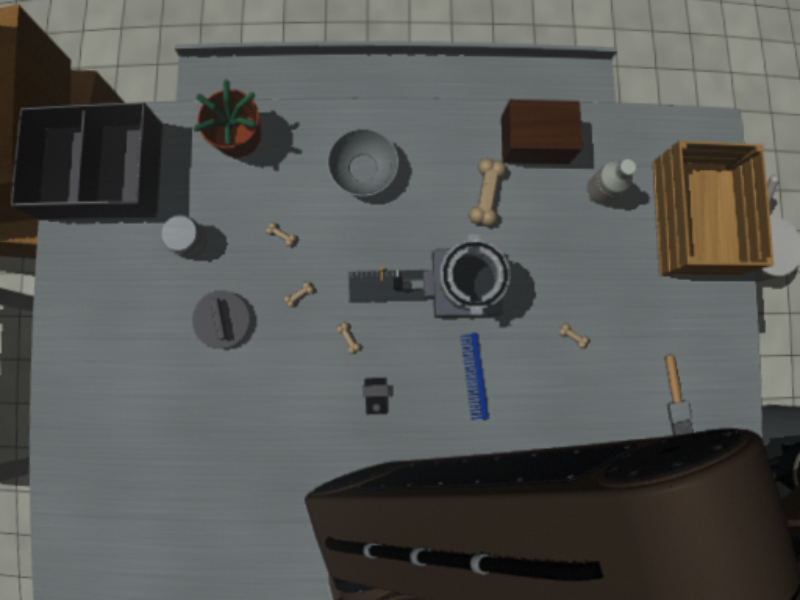

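View pics/scene0.png

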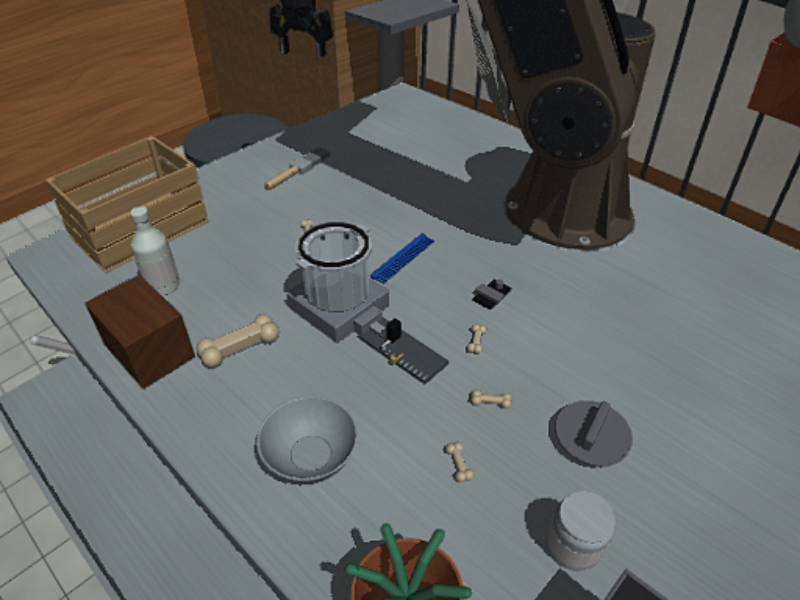

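View pics/wrist0.png

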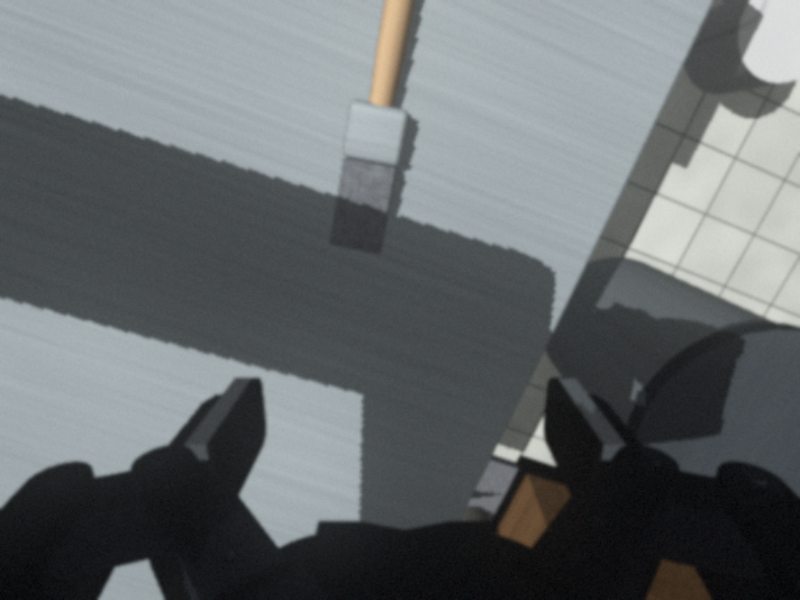

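```bash
cat > h.py <<'E'
import numpy as np, cv2
from bench import arm,cams
def und(d,uv):
    K=d["mtx"];uv=np.atleast_2d(uv).astype(float)
    p=(uv-[K[0,2],K[1,2]])/[K[0,0],K[1,1]]
    q=p.copy()
    for _ in range(20): q=p/(1+d["k1"]*(q**2).sum(1,keepdims=True))
    return np.c_[q,np.ones(len(q))]
def pose(d,s=None):
    if "origin" in d and d["origin"] is not None: return np.array(d["origin"]),np.array(d["attitude"])
    H=np.array(d["hand_eye"]);R=s["tool_rot"];return s["tool_pos"]+R@H[:3,3],R@H[:3,:3]
def plane(d,uv,z,s=None):
    o,R=pose(d,s);r=und(d,uv)@R.T;return o+r*((z-o[2])/r[:,2])[:,None]
def dep(d,uv,s=None):
    o,R=pose(d,s);uv=np.atleast_2d(uv);z=d["depth"][uv[:,1].astype(int),uv[:,0].astype(int)]
    return o+(und(d,uv)*z[:,None])@R.T
def proj(d,P,s=None):
    o,R=pose(d,s);c=(np.atleast_2d(P)-o)@R;q=c[:,:2]/c[:,2:];q=q*(1+d["k1"]*(q**2).sum(1,keepdims=True))
    K=d["mtx"];return q*[K[0,0],K[1,1]]+[K[0,2],K[1,2]]
def cloud(d,s=None):
    h,w=d["depth"].shape;v,u=np.mgrid[:h,:w];uv=np.c_[u.ravel(),v.ravel()]
    return dep(d,uv,s).reshape(h,w,3)
def blobs(d,s=None,zt=None):
    hsv=cv2.cvtColor(d["frame"],cv2.COLOR_RGB2HSV)
    m=((hsv[...,0]>8)&(hsv[...,0]<28)&(hsv[...,1]>50)&(hsv[...,2]>90)).astype(np.uint8)
    n,l,st,c=cv2.connectedComponentsWithStats(m)
    out=[]
    for i in range(1,n):
        if st[i,4]<25: continue
        v,u=np.nonzero(l==i);uv=np.c_[u,v]
        P=dep(d,uv,s); P=P[d["depth"][v,u]>0]
        if len(P)<15: continue
        Q=plane(d,uv,0.012,s)[:,:2]
        c0,(w,h),a=cv2.minAreaRect(Q.astype(np.float32)*1000)
        q=cv2.boxPoints((c0,(w,h),a)); e=q[1]-q[0];f=q[2]-q[1]
        if np.hypot(*e)<np.hypot(*f): e=f
        out.append((np.round(c[i]),st[i,4],np.round(np.median(P,0),3),np.round(np.array(c0),0),np.round(sorted((w,h))),round(np.degrees(np.arctan2(e[1],e[0]))%180,1)))
    return out
def goto(x,y,z,yaw=None,s=None):
    """increments from present measured; yaw = world angle (deg) of tool y axis (mod 180)"""
    s=s or arm.sense();R=s["tool_rot"];d=R.T@(np.array([x,y,z])-s["tool_pos"])/0.15
    t=0
    if yaw is not None:
        cur=np.degrees(np.arctan2(R[1,1],R[0,1]))
        dy=(yaw-cur+90)%180-90   # ccw world
        t=-dy                     # tool z down
        print("tool-y yaw now %.1f; J6 %.1f"%(cur,s["joint_positions"][5]))
    print("inc",np.round(d,3),"turn",round(t/90,3),"(deg %.1f)"%t)
def save(d,name,crop=None,scale=None):
    f=d["frame"][:,:,::-1]
    if crop: f=f[crop[1]:crop[3],crop[0]:crop[2]]
    k=scale or min(800/f.shape[1],600/f.shape[0])
    cv2.imwrite("pics/"+name,cv2.resize(f,None,fx=k,fy=k,interpolation=cv2.INTER_CUBIC))
E
python3 - <<'E'
from h import *
for n in("top","scene"):
    d=cams.snapshot(n);print(n)
    for b in blobs(d):print(*b)
    if n=="top": save(d,"feeder0.png",(210,140,340,220));save(d,"lid0.png",(110,170,240,260))
    C=cloud(d)
    np.save(n+"_c.npy",C)
E
```

```text
top
[ 5. 10.] 148 [ 1.225  0.931 -0.084] [1168.  873.] [44. 57.] 8.2
[459. 137.] 2359 [ 0.702 -0.658  0.006] [ 734. -686.] [201. 266.] 0.0
[431. 134.] 139 [ 0.686 -0.53   0.095] [ 724. -567.] [  8. 252.] 179.9
[426. 136.] 126 [ 0.707 -0.53   0.05 ] [ 710. -547.] [  7. 244.] 0.2
[311. 122.] 455 [ 0.744 -0.171  0.031] [ 749. -174.] [ 51. 132.] 168.0
[420. 140.] 142 [ 0.688 -0.529  0.006] [ 699. -527.] [  7. 236.] 0.1
[484. 136.] 128 [ 0.688 -0.705  0.095] [ 722. -754.] [  9. 214.] 0.2
[179. 150.] 87 [0.66  0.234 0.014] [662. 237.] [22. 56.] 57.4
[ 16. 154.] 50 [ 0.737  0.994 -0.417] [654. 778.] [10. 68.] 89.1
[191. 188.] 88 [0.542 0.198 0.014] [542. 200.] [22. 57.] 123.9
[222. 216.] 91 [0.456 0.103 0.014] [457. 103.] [21. 57.] 29.7
[367. 214.] 94 [ 0.46  -0.339  0.014] [ 458. -340.] [23. 57.] 56.2
[430. 242.] 177 [ 0.37  -0.542  0.017] [ 370. -545.] [20. 96.] 8.6
scene
[64. 70.] 17051 [ 0.322 -2.273 -0.19 ] [  289. -1617.] [ 754. 2416.] 73.0
[222.   4.] 135 [-0.376 -1.151  0.118] [ -621. -1382.] [162. 253.] 44.2
[267.  33.] 85 [-0.763 -1.154 -0.14 ] [-441. -859.] [ 17. 553.] 42.8
[219.
[... 211 characters left out ...]
 128.] 35 [ 0.685 -2.267 -0.673] [ 862. -931.] [20. 64.] 6.2
[196. 143.] 33 [ 0.452 -0.356  0.014] [ 451. -354.] [20. 34.] 50.3
[151. 218.] 724 [ 0.749 -0.168  0.029] [ 741. -183.] [ 65. 135.] 168.2
[305. 216.] 105 [0.46  0.102 0.014] [458. 102.] [23. 63.] 29.8
[314. 255.] 151 [0.543 0.199 0.013] [544. 199.] [25. 58.] 126.2
[294. 295.] 174 [0.664 0.237 0.014] [662. 235.] [23. 60.] 57.5
[260. 348.] 75 [0.831 0.29  0.095] [800. 264.] [20. 26.] 172.0
[238. 357.] 104 [0.867 0.274 0.091] [847. 246.] [22. 30.] 41.0
[289. 362.] 45 [0.815 0.346 0.1  ] [785. 325.] [ 7. 53.] 72.4
[262. 361.] 34 [0.831 0.299 0.049] [819. 287.] [ 9. 24.] 25.4
[226. 377.] 25 [0.909 0.287 0.1  ] [889. 260.] [ 4. 23.] 44.4
```

View pics/feeder0.png

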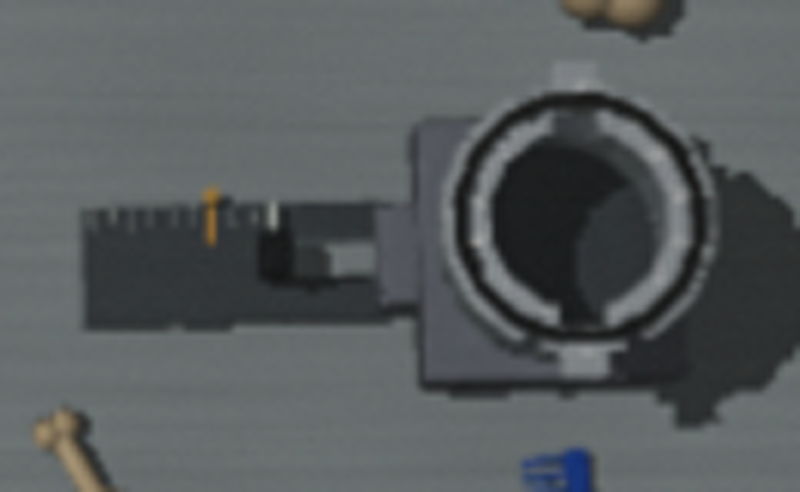

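View pics/lid0.png

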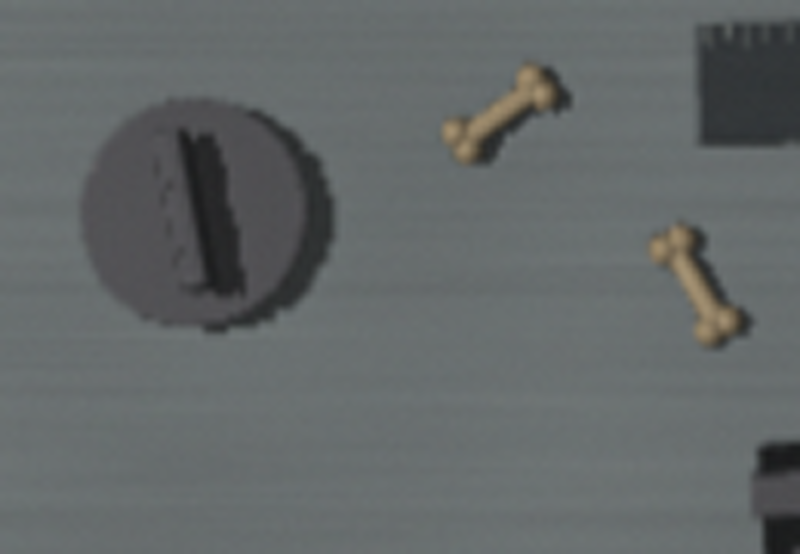

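Run:
```python
from h import *
from scipy.optimize import least_squares
C=np.load("top_c.npy");S=np.load("scene_c.npy")
for nm,c in(("top",C),("scene",S)):
    P=c.reshape(-1,3)
    print(nm,"bench z",np.median(P[(abs(P[:,0]-.5)<.03)&(abs(P[:,1]-.13)<.2),2]))
    m=(P[:,2]>.138)&(P[:,2]<.152)&(abs(P[:,0]-.57)<.12)&(abs(P[:,1]+.14)<.12)
    Q=P[m];print(len(Q),Q.mean(0),Q.min(0),Q.max(0))
    m=(P[:,2]>.01)&(P[:,2]<.024)&(abs(P[:,0]-.48)<.12)&(abs(P[:,1]-.34)<.1)
    Q=P[m];c0,r=cv2.minEnclosingCircle(Q[:,:2].astype(np.float32)*1000);print("lid",len(Q),c0,r,np.median(Q[:,2]))
    m=(P[:,2]>.038)&(P[:,2]<.052)&(abs(P[:,0]-.48)<.12)&(abs(P[:,1]-.34)<.1)
    Q=P[m];print("bar",cv2.minAreaRect(Q[:,:2].astype(np.float32)*1000),np.median(Q,0))
# seal: dark pixels in top
d=cams.snapshot("top");g=d["frame"].max(2)
P=C;m=(P[...,2]>.138)&(P[...,2]<.152)&(abs(P[...,0]-.57)<.12)&(abs(P[...,1]+.14)<.12)
k=m&(g<60);v,u=np.nonzero(k)
Q=plane(d,np.c_[u,v],.146)[:,:2]
f=lambda p:np.hypot(Q[:,0]-p[0],Q[:,1]-p[1])-p[2]
r=least_squares(f,[.57,-.14,.054],loss="soft_l1",f_scale=.002);print("seal",r.x,len(Q))
```

```text
top bench z 0.0006667384758883843
791 [ 0.56079012 -0.12730157  0.14289384] [ 0.48990597 -0.18913736  0.13803091] [ 0.63366337 -0.0678635   0.15166017]
lid 836 (491.32586669921875, 349.1943359375) 57.519718170166016 0.019291706506723294
bar ((492.2203063964844, 350.47918701171875), (78.21671295166016, 16.03487777709961), 13.059379577636719) [0.49026829 0.35014356 0.04453964]
scene bench z 0.0003049811431479199
751 [ 0.56611998 -0.12755068  0.14286456] [ 0.49066834 -0.1948908   0.13800378] [ 0.63493737 -0.06846763  0.1492156 ]
lid 1415 (492.5350036621094, 348.48553466796875) 57.8126335144043 0.019203961440417805
bar ((492.5300598144531, 348.3914794921875), (77.88108825683594, 14.66802978515625), 10.797073364257812) [0.49531843 0.3491107  0.04448165]
seal [ 0.56204878 -0.1288646   0.05418338] 243
```

Run:
```python
from h import *
goto(.458,-.340,.12,146.2)
```

```text
tool-y yaw now -69.4; J6 -2.7
inc [ 2.063 -1.138  0.854] turn -0.396 (deg -35.6)
```

Request:
carry_out(increments="0.25 -0.14 0 -0.08;0.5 -0.28 0 -0.16;0.75 -0.42 0 -0.24;1 -0.57 0 -0.32;1 -0.57 0 -0.396;1 -0.57 0 -0.396;1 -0.57 0 -0.396;1 -0.57 0 -0.396;1 -0.57 0 -0.396;1 -0.57 0 -0.396", hand=-0.2, newtons=30)

```text
time: 1.13
tool_pos: [0.3379, -0.4767, 0.2481]
tool_rot: [[0.559, 0.829, -0.0], [0.829, -0.559, 0.0], [-0.0, -0.0, -1.0]]
force: [0.2, 0.6, 0.0]
width: 0.0515
```

Run:
```python
from h import *
s=arm.sense();print(s["tool_pos"],s["tool_rot"][:,2],s["width"],s["time"])
goto(.458,-.340,.12,146.2)
d=cams.snapshot("top");save(d,"top1.png")
for b in blobs(d):
    if b[4][1]<70:print(*b)
```

```text
[ 0.33794064 -0.4767212   0.24813986] [-1.19905546e-04  3.46478561e-05 -9.99999992e-01] 0.051486010113037176 1.1333
tool-y yaw now -34.0; J6 -23.6
inc [1.203 0.154 0.854] turn -0.002 (deg -0.2)
[ 5. 10.] 150 [ 1.225  0.929 -0.084] [1168.  873.] [44. 57.] 8.2
[179. 149.] 88 [0.661 0.235 0.014] [662. 237.] [22. 56.] 57.4
[ 16. 154.] 52 [ 0.737  0.992 -0.417] [652. 779.] [13. 68.] 94.3
[191. 188.] 92 [0.542 0.2   0.014] [542. 200.] [22. 57.] 123.9
[222. 216.] 92 [0.456 0.102 0.014] [457. 103.] [22. 57.] 31.6
[367. 214.] 94 [ 0.46  -0.339  0.014] [ 458. -340.] [23. 57.] 56.2
```

View pics/top1.png

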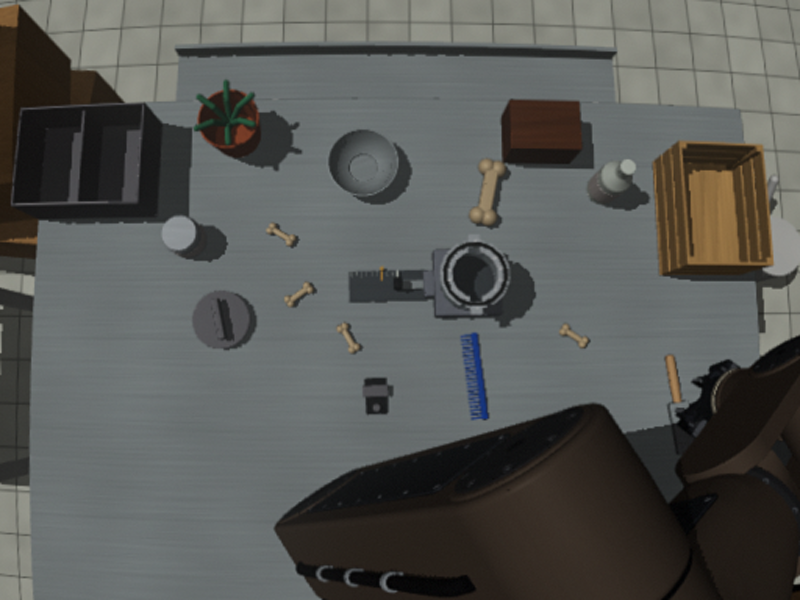

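Request:
carry_out(increments="0.27 0.05 0.2 0;0.54 0.1 0.4 0;0.8 0.154 0.6 0;1 0.154 0.75 0;1 0.154 0.75 0;1 0.154 0.75 0;1 0.154 0.75 0;1 0.154 0.75 0;1 0.154 0.75 0;1 0.154 0.75 0")

```text
time: 2.02
tool_pos: [0.4411, -0.3653, 0.1366]
tool_rot: [[0.558, 0.83, 0.001], [0.83, -0.558, -0.001], [-0.0, 0.001, -1.0]]
force: [0.1, 0.2, -0.3]
width: 0.0515
```

Run:
```python
from h import *
s=arm.sense()
d=cams.snapshot("wrist");save(d,"w1.png")
for b in blobs(d,s):print(*b)
goto(.458,-.340,.019,146.2)
```

```text
[260. 153.] 1270 [ 0.459 -0.34   0.014] [ 458. -342.] [23. 58.] 56.5
[495. 237.] 226 [ 0.598 -0.531  0.005] [ 594. -524.] [ 8. 34.] 179.7
tool-y yaw now -33.9; J6 -8.8
inc [ 0.202 -0.001  0.783] turn -0.001 (deg -0.1)
```

View pics/w1.png

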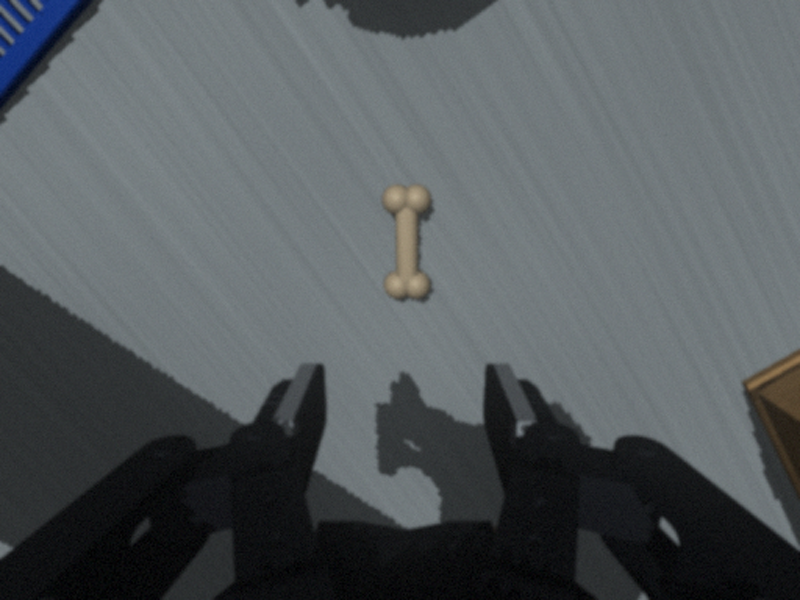

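Request:
carry_out(increments="0.1 0 0.2 0;0.2 -0.005 0.4 0;0.2 -0.005 0.6 0;0.2 -0.005 0.7 0;0.2 -0.005 0.783 0;0.2 -0.005 0.783 0;0.2 -0.005 0.783 0;0.2 -0.005 0.783 0;0.2 -0.005 0.783 0;0.2 -0.005 0.783 0")

```text
time: 2.9
tool_pos: [0.4579, -0.3393, 0.0195]
tool_rot: [[0.556, 0.831, 0.001], [0.831, -0.556, -0.001], [-0.0, 0.002, -1.0]]
force: [-0.2, 0.5, 0.0]
width: 0.0512
```

Request:
carry_out(increments="0 0 0 0;0 0 0 0;0 0 0 0;0 0 0 0;0 0 0 0;0 0 0 0;0 0 -0.25 0;0 0 -0.5 0;0 0 -0.75 0;0 0 -1 0", hand=1, newtons=40)

```text
time: 3.73
tool_pos: [0.457, -0.3384, 0.1698]
tool_rot: [[0.556, 0.831, -0.001], [0.831, -0.556, 0.001], [0.0, -0.001, -1.0]]
force: [1.7, -0.5, -0.2]
width: 0.0108
```

Run:
```python
from h import *
s=arm.sense();print(s["tool_pos"])
d=cams.snapshot("wrist");save(d,"w2.png")
goto(.5615,-.1288,.19,146.2)
```

```text
[ 0.45697073 -0.33835323  0.1697962 ]
tool-y yaw now -33.8; J6 -5.8
inc [ 1.551 -0.22  -0.091] turn 0.0 (deg 0.0)
```

View pics/w2.png

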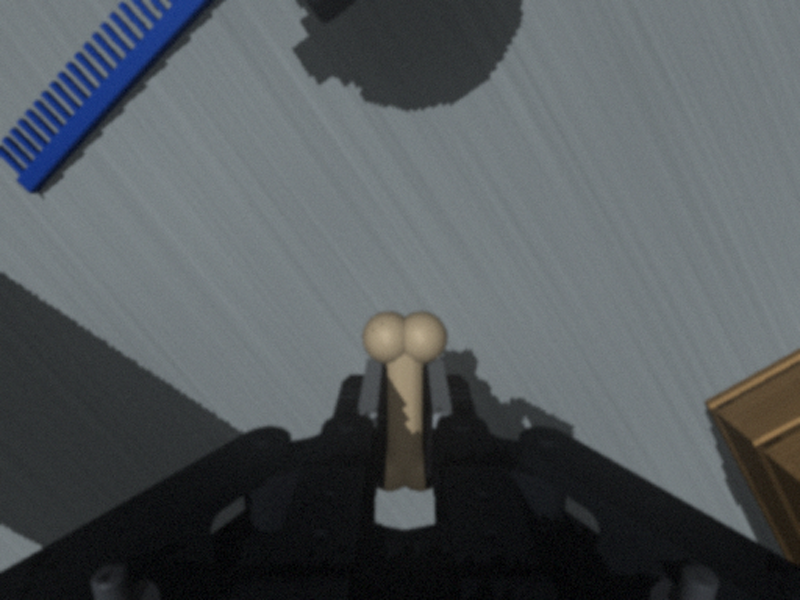

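Request:
carry_out(increments="0.2 -0.03 -0.1 0;0.4 -0.06 -0.2 0;0.6 -0.09 -0.2 0;0.8 -0.11 -0.2 0;1 -0.14 -0.2 0;1 -0.14 -0.2 0;1 -0.14 -0.2 0;1 -0.14 -0.2 0;1 -0.14 -0.2 0;1 -0.14 -0.2 0")

```text
time: 4.62
tool_pos: [0.523, -0.2033, 0.1983]
tool_rot: [[0.557, 0.83, -0.0], [0.83, -0.557, 0.0], [-0.0, -0.0, -1.0]]
force: [-0.1, 0.0, -0.6]
width: 0.011
```

Run:
```python
from h import *
s=arm.sense();print(s["tool_pos"],s["width"])
d=cams.snapshot("wrist");save(d,"w3.png")
goto(.5615,-.1288,.145,146.2)
```

```text
[ 0.52299857 -0.2032503   0.19825067] 0.011049092735502303
tool-y yaw now -33.9; J6 9.5
inc [ 0.555 -0.064  0.355] turn -0.001 (deg -0.1)
```

View pics/w3.png

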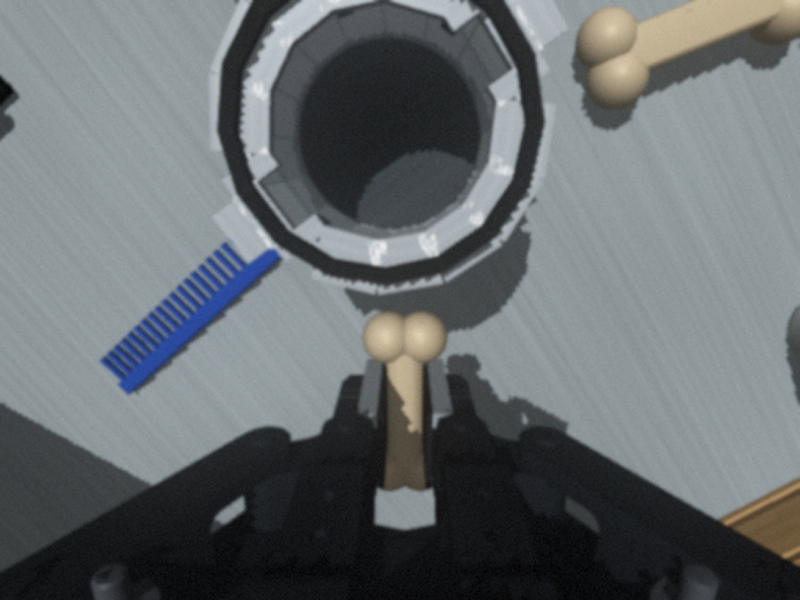

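Run:
```python
from h import *
from scipy.optimize import least_squares
s=arm.sense();d=cams.snapshot("wrist");g=d["frame"].max(2).astype(int)
v,u=np.nonzero(g<70);Q=plane(d,np.c_[u,v],.146,s)[:,:2]
c=np.array([.5615,-.1288])
for _ in range(5):
    r=np.hypot(*(Q-c).T);k=(r>.047)&(r<.061)
    q=Q[k];o=least_squares(lambda p:np.hypot(*(q-p[:2]).T)-p[2],[*c,.054],loss="soft_l1",f_scale=.002).x;c=o[:2]
print(o,k.sum())
# slots: mouth px at given points (512 px)
k=512/800
for n,p in (("slotL",[[262,178],[277,160],[308,224],[318,218]]),("slotR",[[452,27],[478,17],[512,75],[492,98]])):
    print(n,np.round(plane(d,np.array(p)*k,.141,s)[:,:2]-c,4).tolist())
```

```text
[ 0.56150116 -0.13015325  0.05350348] 5408
slotL [[-0.0469, 0.0103], [-0.0383, 0.0122], [-0.043, -0.0131], [-0.0384, -0.0134]]
slotR [[0.0391, 0.0136], [0.0483, 0.0113], [0.0486, -0.0111], [0.0387, -0.0137]]
```

Request:
carry_out(increments="0.2 -0.03 0 0;0.4 -0.05 0 0;0.55 -0.06 0 0;0.55 -0.06 0 0;0.55 -0.06 0 0;0.55 -0.06 0.12 0;0.55 -0.06 0.24 0;0.55 -0.06 0.36 0;0.55 -0.06 0.36 0;0.55 -0.06 0.36 0")

```text
time: 5.55
tool_pos: [0.5609, -0.1296, 0.1439]
tool_rot: [[0.557, 0.83, -0.002], [0.83, -0.557, 0.0], [-0.001, -0.002, -1.0]]
force: [0.7, -0.9, -0.2]
width: 0.0108
```

Request:
carry_out(increments="0 0 0 0;0 0 0 0;0 0 0 0;0 0 0 0;0 0 0 0;0 0 0 0;0 0 -0.12 0;0 0 -0.24 0;0 0 -0.36 0;0 0 -0.48 0", hand=0.3)

```text
time: 6.38
tool_pos: [0.5617, -0.1287, 0.2172]
tool_rot: [[0.556, 0.831, -0.0], [0.831, -0.556, 0.0], [-0.0, -0.0, -1.0]]
force: [0.5, -0.1, 0.5]
width: 0.0301
```

Run:
```python
from h import *
s=arm.sense();print(s["tool_pos"],s["force"])
d=cams.snapshot("wrist");save(d,"w4.png")
goto(.457,.103,.15,120.)
```

```text
[ 0.5616867  -0.12873527  0.21717172] [ 0.50331072 -0.05821045  0.45439229]
tool-y yaw now -33.8; J6 17.9
inc [ 0.892 -1.451  0.466] turn 0.291 (deg 26.2)
```

View pics/w4.png

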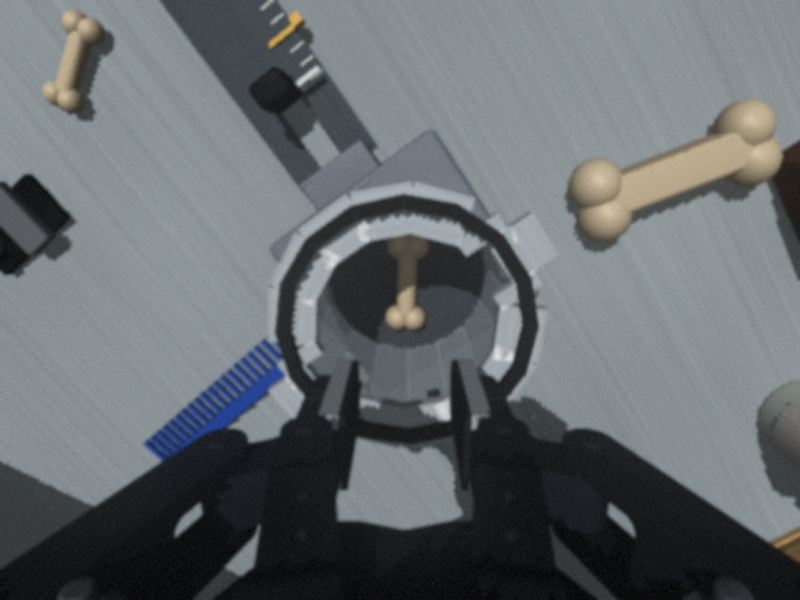

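Request:
carry_out(increments="0.15 -0.25 0 0.06;0.3 -0.5 0 0.12;0.45 -0.75 0 0.18;0.6 -1 0 0.24;0.7 -1 0 0.29;0.8 -1 0 0.29;0.89 -1 0.1 0.29;0.89 -1 0.2 0.29;0.89 -1 0.2 0.29;0.89 -1 0.2 0.29", hand=-0.2)

```text
time: 7.27
tool_pos: [0.5115, 0.0653, 0.1859]
tool_rot: [[0.864, 0.503, -0.002], [0.503, -0.864, -0.0], [-0.001, -0.001, -1.0]]
force: [-0.7, -0.5, 0.2]
width: 0.0513
```

Run:
```python
from h import *
s=arm.sense();print(s["tool_pos"],s["width"])
d=cams.snapshot("wrist");
for b in blobs(d,s):print(*b)
goto(.457,.103,.05,120.)
d=cams.snapshot("top");save(d,"top2.png")
for b in blobs(d):
    if b[4][1]<70:print(*b)
```

```text
[0.51149084 0.06526006 0.18589476] 0.05130223420278231
[152.  77.] 1016 [0.541 0.197 0.014] [541. 198.] [23. 58.] 126.0
[322. 126.] 169 [0.585 0.037 0.01 ] [582.  38.] [ 9. 28.] 171.7
[202. 200.] 742 [0.459 0.102 0.014] [457. 102.] [21. 58.] 29.0
tool-y yaw now -59.9; J6 63.8
inc [-0.188 -0.402  0.91 ] turn 0.002 (deg 0.1)
[ 5. 10.] 153 [ 1.225  0.93  -0.084] [1167.  872.] [44. 60.] 9.6
[179. 149.] 88 [0.662 0.237 0.014] [661. 237.] [22. 57.] 59.5
[305. 183.] 51 [ 0.552 -0.144  0.06 ] [ 555. -149.] [23. 29.] 71.4
[222. 215.] 89 [0.459 0.104 0.014] [458. 103.] [22. 58.] 30.3
```

View pics/top2.png

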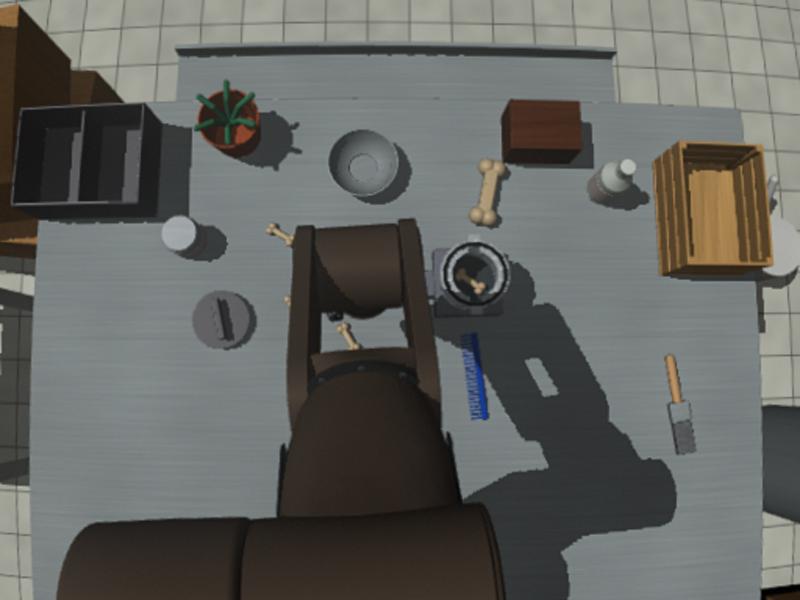

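Request:
carry_out(increments="-0.1 -0.2 0.15 0;-0.19 -0.4 0.3 0;-0.19 -0.405 0.5 0;-0.19 -0.405 0.7 0;-0.19 -0.405 0.85 0;-0.19 -0.405 0.95 0;-0.19 -0.405 1 0;-0.19 -0.405 1 0;-0.19 -0.405 1 0;-0.19 -0.405 1 0")

```text
time: 8.2
tool_pos: [0.4572, 0.1038, 0.0374]
tool_rot: [[0.865, 0.501, 0.002], [0.501, -0.865, 0.0], [0.001, 0.001, -1.0]]
force: [-0.2, 0.2, -0.5]
width: 0.0507
```

Run:
```python
from h import *
goto(.4575,.1025,.0195,120.)
```

```text
tool-y yaw now -59.9; J6 69.0
inc [-0.002  0.008  0.119] turn 0.001 (deg 0.1)
```

Request:
carry_out(increments="0 0.008 0.06 0;0 0.008 0.12 0;0 0.008 0.12 0;0 0.008 0.12 0;0 0.008 0.12 0;0 0.008 0.12 0;0 0.008 0.12 0;0 0.008 0.12 0;0 0.008 0.12 0;0 0.008 0.12 0")

```text
time: 9.03
tool_pos: [0.4569, 0.1028, 0.0184]
tool_rot: [[0.865, 0.502, 0.0], [0.502, -0.865, 0.0], [0.0, 0.0, -1.0]]
force: [-1.0, -0.1, 0.3]
width: 0.0512
```

Request:
carry_out(increments="0 0 0 0;0 0 0 0;0 0 0 0;0 0 0 0;0 0 0 0;0 0 0 0;0 0 -0.25 0;0 0 -0.5 0;0 0 -0.75 0;0 0 -1 0", hand=1)

```text
time: 9.87
tool_pos: [0.4563, 0.1027, 0.1698]
tool_rot: [[0.865, 0.501, -0.001], [0.501, -0.865, -0.0], [-0.001, -0.0, -1.0]]
force: [1.4, 0.2, -1.2]
width: 0.0108
```

Run:
```python
from h import *
s=arm.sense();print(s["tool_pos"],s["width"])
goto(.5615,-.1293,.2,120)
```

```text
[0.45625928 0.10265809 0.16979944] 0.01082257463138153
tool-y yaw now -59.9; J6 68.9
inc [-0.169  1.69  -0.202] turn 0.001 (deg 0.1)
```

Request:
carry_out(increments="0 0.2 -0.1 0;0 0.4 -0.2 0;-0.05 0.6 -0.2 0;-0.1 0.8 -0.2 0;-0.1 1 -0.2 0;-0.1 1 -0.2 0;-0.1 1 -0.2 0;-0.1 1 -0.2 0;-0.1 1 -0.2 0;-0.1 1 -0.2 0")

```text
time: 10.7
tool_pos: [0.5187, -0.0337, 0.1983]
tool_rot: [[0.865, 0.502, -0.0], [0.502, -0.865, 0.0], [-0.0, -0.0, -1.0]]
force: [0.8, 0.0, -1.0]
width: 0.011
```

Run:
```python
from h import *
s=arm.sense();print(s["tool_pos"],s["width"])
goto(.5615,-.1293,.145,120)
d=cams.snapshot("wrist");save(d,"w5.png")
```

```text
[ 0.51869518 -0.03365435  0.19827554] 0.010977481498176352
tool-y yaw now -59.8; J6 52.8
inc [-0.074  0.695  0.355] turn 0.002 (deg 0.2)
```

View pics/w5.png

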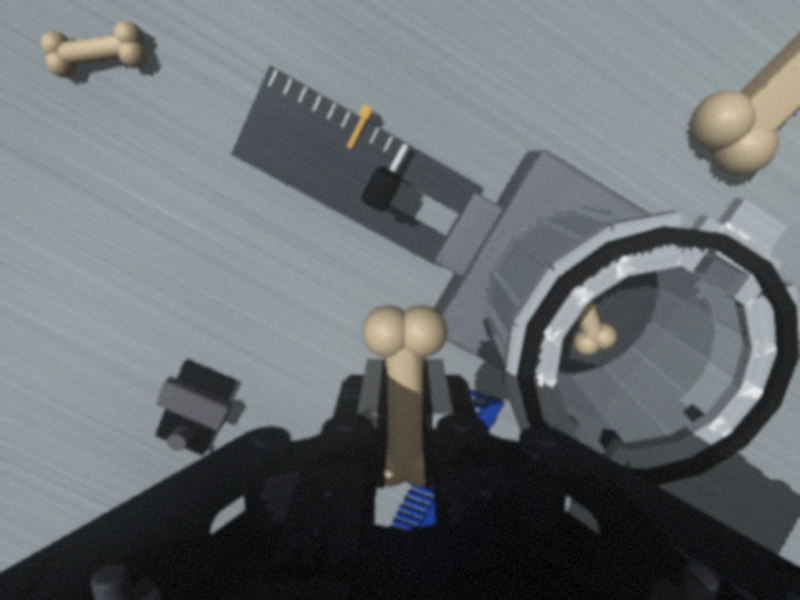

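Bone C is held, with the jar at the right of the view (around 660,340); pointer (398,157), mark (358,127).

Request:
carry_out(increments="-0.02 0.2 0 0;-0.04 0.4 0 0;-0.075 0.6 0 0;-0.075 0.7 0 0;-0.075 0.7 0 0;-0.075 0.7 0.12 0;-0.075 0.7 0.24 0;-0.075 0.7 0.36 0;-0.075 0.7 0.36 0;-0.075 0.7 0.36 0")

```text
time: 11.58
tool_pos: [0.5613, -0.1299, 0.1439]
tool_rot: [[0.865, 0.502, -0.002], [0.502, -0.865, 0.001], [-0.001, -0.002, -1.0]]
force: [0.1, 0.2, -0.7]
width: 0.0108
```

Request:
carry_out(increments="0 0 0 0;0 0 0 0;0 0 0 0;0 0 0 0;0 0 0 0;0 0 0 0;0 0 -0.12 0;0 0 -0.24 0;0 0 -0.36 0;0 0 -0.48 0", hand=0.3)

```text
time: 12.42
tool_pos: [0.5619, -0.131, 0.2172]
tool_rot: [[0.865, 0.501, -0.0], [0.501, -0.865, 0.0], [-0.0, -0.0, -1.0]]
force: [1.9, -0.5, -0.2]
width: 0.0301
```

Run:
```python
from h import *
s=arm.sense();print(s["tool_pos"],s["force"])
d=cams.snapshot("wrist");save(d,"w6.png")
d=cams.snapshot("top")
for b in blobs(d):
    if b[4][1]<70:print(*b)
goto(.542,.199,.15,35.)
```

```text
[ 0.56192163 -0.13102273  0.21715758] [ 1.85535583 -0.50830178 -0.21955002]
[ 6. 10.] 157 [ 1.224  0.929 -0.084] [1167.  872.] [44. 61.] 9.6
[319. 105.] 30 [ 0.796 -0.196  0.032] [ 803. -200.] [16. 19.] 90.7
[179. 150.] 94 [0.66  0.234 0.014] [661. 236.] [22. 57.] 57.5
[309. 182.] 71 [ 0.552 -0.152  0.063] [ 560. -162.] [20. 44.] 123.2
[191. 188.] 94 [0.541 0.198 0.013] [541. 199.] [21. 58.] 124.9
[434. 252.] 25 [ 0.338 -0.553  0.019] [ 341. -556.] [ 7. 37.] 178.3
tool-y yaw now -59.9; J6 43.8
inc [ 0.979 -1.98   0.458] turn 0.945 (deg 85.1)
```

View pics/w6.png

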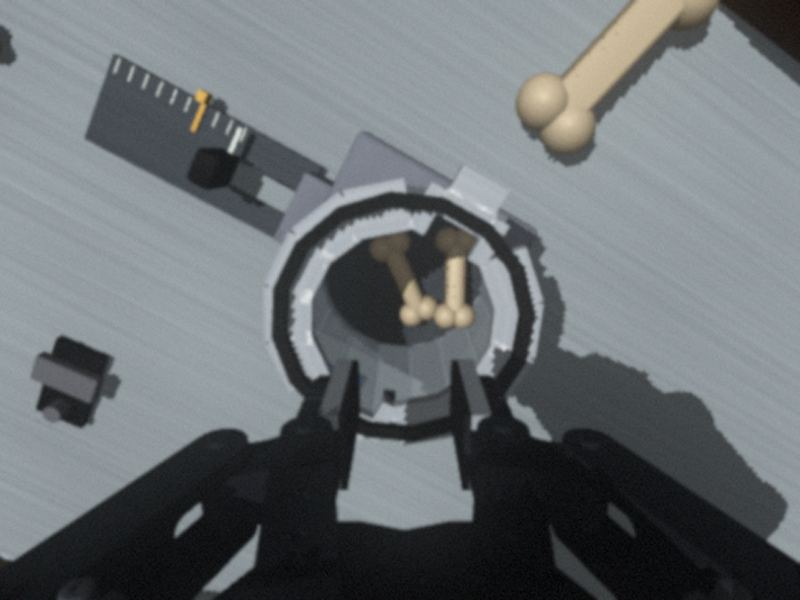

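Request:
carry_out(increments="0.1 -0.2 0 -0.08;0.2 -0.4 0 -0.16;0.3 -0.6 0 -0.24;0.4 -0.8 0 -0.32;0.5 -1 0 -0.4;0.5 -1 0 -0.48;0.5 -1 0 -0.56;0.5 -1 0 -0.64;0.5 -1 0 -0.7;0.5 -1 0 -0.7", hand=-0.2)

```text
time: 13.35
tool_pos: [0.5514, 0.0365, 0.2158]
tool_rot: [[-0.06, 0.998, -0.001], [0.998, 0.06, -0.0], [0.0, -0.001, -1.0]]
force: [-0.1, 0.1, -0.9]
width: 0.0511
```

Run:
```python
from h import *
goto(.5415,.199,.1,35.)
```

```text
tool-y yaw now 3.4; J6 -2.8
inc [ 1.085e+00 -1.000e-03  7.720e-01] turn -0.351 (deg -31.6)
```

Request:
carry_out(increments="0.25 0 0 -0.08;0.5 0 0 -0.16;0.75 0 0.1 -0.24;1 0 0.3 -0.32;1 0 0.5 -0.35;1 0 0.7 -0.35;1 0 0.75 -0.35;1 0 0.75 -0.35;1 0 0.75 -0.35;1 0 0.75 -0.35")

```text
time: 14.18
tool_pos: [0.5448, 0.186, 0.1055]
tool_rot: [[-0.566, 0.824, 0.002], [0.824, 0.566, 0.001], [-0.001, 0.002, -1.0]]
force: [-0.1, -0.3, 0.1]
width: 0.051
```

Run:
```python
from h import *
s=arm.sense();d=cams.snapshot("wrist")
for b in blobs(d,s):print(*b)
goto(.5415,.199,.0195,35.)
```

```text
[264. 181.] 1541 [0.539 0.201 0.014] [541. 199.] [23. 59.] 125.9
[416. 228.] 1330 [0.659 0.236 0.014] [659. 236.] [25. 58.] 58.5
tool-y yaw now 34.5; J6 -18.7
inc [0.085 0.029 0.574] turn -0.006 (deg -0.5)
```

Request:
carry_out(increments="0.08 0.03 0.1 -0.01;0.08 0.03 0.25 -0.01;0.08 0.03 0.4 -0.01;0.08 0.03 0.5 -0.01;0.08 0.03 0.574 -0.01;0.08 0.03 0.574 -0.01;0.08 0.03 0.574 -0.01;0.08 0.03 0.574 -0.01;0.08 0.03 0.574 -0.01;0.08 0.03 0.574 -0.01")

```text
time: 15.07
tool_pos: [0.5412, 0.1987, 0.0188]
tool_rot: [[-0.581, 0.814, 0.001], [0.814, 0.581, 0.0], [-0.0, 0.001, -1.0]]
force: [0.1, 0.1, -0.4]
width: 0.0514
```

Request:
carry_out(increments="0 0 0 0;0 0 0 0;0 0 0 0;0 0 0 0;0 0 0 0;0 0 0 0;0 0 -0.25 0;0 0 -0.5 0;0 0 -0.75 0;0 0 -1 0", hand=1)

```text
time: 15.9
tool_pos: [0.54, 0.1984, 0.1691]
tool_rot: [[-0.581, 0.814, -0.001], [0.814, 0.581, -0.0], [0.0, -0.001, -1.0]]
force: [1.5, 1.0, -0.1]
width: 0.0109
```

Run:
```python
from h import *
s=arm.sense();print(s["tool_pos"],s["width"])
goto(.5615,-.1293,.2,90)
```

```text
[0.53997542 0.19841097 0.16911836] 0.010866174765038655
tool-y yaw now 35.5; J6 -18.3
inc [-1.862 -1.152 -0.205] turn -0.606 (deg -54.5)
```

Request:
carry_out(increments="-0.2 -0.12 -0.1 0;-0.4 -0.25 -0.22 0;-0.6 -0.37 -0.22 0;-0.8 -0.5 -0.22 0;-1 -0.62 -0.22 0;-1 -0.62 -0.22 0;-1 -0.62 -0.22 0;-1 -0.62 -0.22 0;-1 -0.62 -0.22 0;-1 -0.62 -0.22 0")

```text
time: 16.73
tool_pos: [0.5518, 0.0235, 0.2006]
tool_rot: [[-0.582, 0.813, -0.0], [0.813, 0.582, 0.0], [0.0, -0.0, -1.0]]
force: [0.1, 0.1, 0.1]
width: 0.0109
```

Run:
```python
from h import *
s=arm.sense();print(s["tool_pos"],s["width"])
goto(.5615,-.1293,.15)
```

```text
[0.55175795 0.02350003 0.20062401] 0.01086062324800219
inc [-0.866 -0.54   0.337] turn 0.0 (deg 0.0)
```

Request:
carry_out(increments="-0.2 -0.12 0 0;-0.4 -0.25 0 0;-0.6 -0.37 0 0;-0.8 -0.5 0 0;-0.865 -0.54 0 0;-0.865 -0.54 0 0;-0.865 -0.54 0.12 0;-0.865 -0.54 0.24 0;-0.865 -0.54 0.34 0;-0.865 -0.54 0.34 0")

```text
time: 17.57
tool_pos: [0.5598, -0.128, 0.1472]
tool_rot: [[-0.582, 0.813, -0.004], [0.813, 0.582, 0.001], [0.004, -0.003, -1.0]]
force: [-1.5, 0.2, -1.5]
width: 0.0112
```

Request:
carry_out(increments="0 0 0 0;0 0 0 0;0 0 0 0;0 0 0 0;0 0 0 0;0 0 0 0;0 0 -0.12 0;0 0 -0.24 0;0 0 -0.36 0;0 0 -0.48 0", hand=0.3)

```text
time: 18.4
tool_pos: [0.5612, -0.1303, 0.2227]
tool_rot: [[-0.58, 0.814, -0.0], [0.814, 0.58, 0.0], [0.0, -0.0, -1.0]]
force: [0.2, 0.1, 0.1]
width: 0.0296
```

Run:
```python
from h import *
s=arm.sense();print(s["tool_pos"],s["force"])
d=cams.snapshot("wrist");save(d,"w7.png")
d=cams.snapshot("top");save(d,"top3.png")
for b in blobs(d):
    if b[4][1]<70:print(*b)
goto(.661,.2355,.15,148.)
```

```text
[ 0.56119247 -0.13026352  0.22272648] [0.20228424 0.10592526 0.05286691]
[ 6. 10.] 158 [ 1.224  0.929 -0.084] [1167.  872.] [44. 61.] 9.6
[179. 150.] 94 [0.661 0.235 0.013] [661. 236.] [22. 57.] 57.5
[308. 183.] 58 [ 0.55  -0.149  0.061] [ 558. -159.] [18. 41.] 124.5
tool-y yaw now 35.5; J6 -51.6
inc [1.609 1.949 0.498] turn 0.75 (deg 67.5)
```

View pics/w7.png

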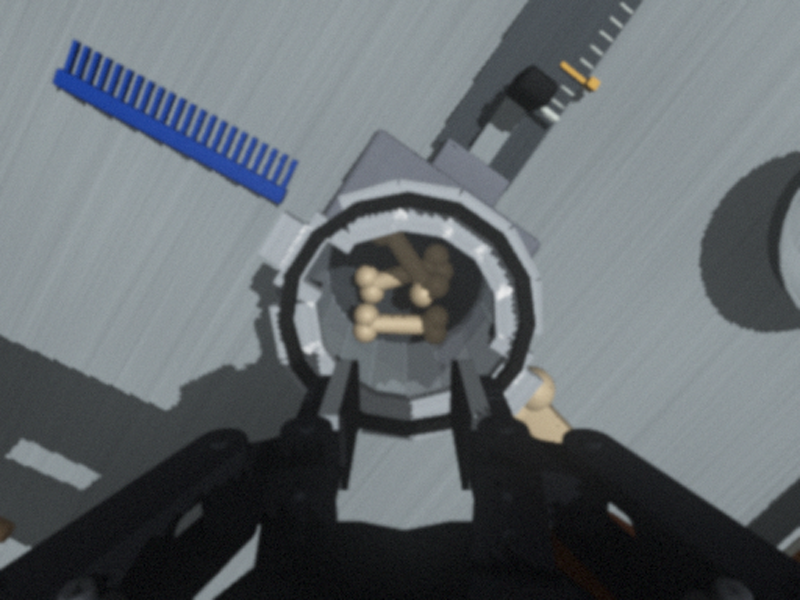

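View pics/top3.png

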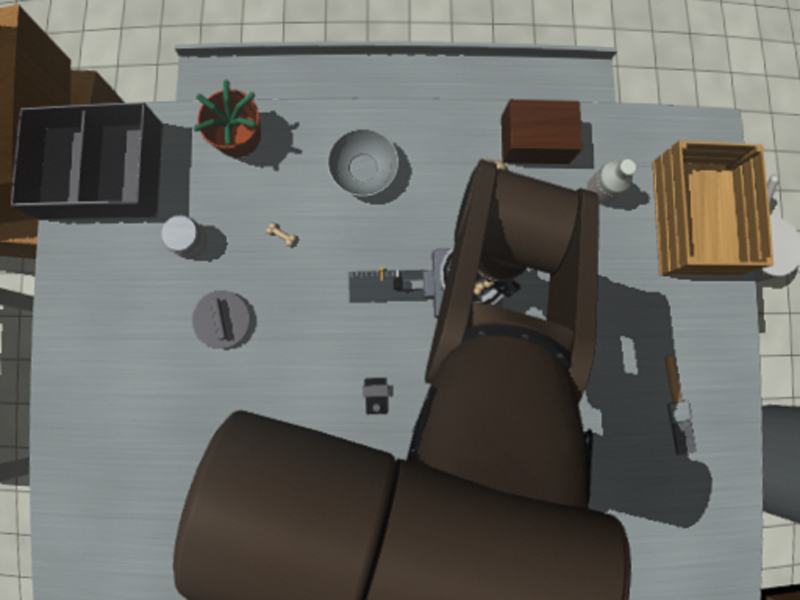

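Request:
carry_out(increments="0.16 0.2 0 0.07;0.32 0.4 0 0.15;0.48 0.6 0 0.22;0.64 0.8 0 0.3;0.8 1 0 0.37;0.8 1 0 0.45;0.8 1 0 0.52;0.8 1 0 0.6;0.8 1 0 0.67;0.8 1 0 0.75", hand=-0.2)

```text
time: 19.33
tool_pos: [0.6135, 0.0547, 0.2211]
tool_rot: [[0.534, 0.846, -0.001], [0.846, -0.534, -0.0], [-0.0, -0.001, -1.0]]
force: [0.6, -0.6, 0.5]
width: 0.0512
```

Run:
```python
from h import *
goto(.661,.2355,.1,147.5)
```

```text
tool-y yaw now -32.3; J6 34.5
inc [ 1.188 -0.375  0.807] turn 0.003 (deg 0.2)
```

Request:
carry_out(increments="0.25 -0.08 0 0;0.5 -0.16 0 0;0.75 -0.24 0.1 0;1 -0.32 0.3 0;1 -0.375 0.5 0;1 -0.375 0.7 0;1 -0.375 0.8 0;1 -0.375 0.8 0;1 -0.375 0.8 0;1 -0.375 0.8 0")

```text
time: 20.17
tool_pos: [0.6462, 0.2116, 0.1028]
tool_rot: [[0.53, 0.848, 0.001], [0.848, -0.53, 0.0], [0.001, 0.001, -1.0]]
force: [0.1, 0.0, 0.6]
width: 0.051
```

Run:
```python
from h import *
s=arm.sense();d=cams.snapshot("wrist")
for b in blobs(d,s):print(*b)
goto(.661,.236,.0195,148)
```

```text
[259. 162.] 1675 [0.662 0.237 0.014] [661. 236.] [23. 59.] 58.9
tool-y yaw now -32.0; J6 47.6
inc [ 0.188 -0.005  0.559] turn 0.0 (deg 0.0)
```

Request:
carry_out(increments="0.19 0 0.1 0;0.19 -0.005 0.25 0;0.19 -0.005 0.4 0;0.19 -0.005 0.5 0;0.19 -0.005 0.555 0;0.19 -0.005 0.555 0;0.19 -0.005 0.555 0;0.19 -0.005 0.555 0;0.19 -0.005 0.555 0;0.19 -0.005 0.555 0")

```text
time: 21.05
tool_pos: [0.6606, 0.2363, 0.0197]
tool_rot: [[0.529, 0.848, 0.002], [0.848, -0.529, 0.0], [0.001, 0.001, -1.0]]
force: [-0.8, -0.0, -0.5]
width: 0.0513
```

Request:
carry_out(increments="0 0 0 0;0 0 0 0;0 0 0 0;0 0 0 0;0 0 0 0;0 0 0 0;0 0 -0.25 0;0 0 -0.5 0;0 0 -0.75 0;0 0 -1 0", hand=1)

```text
time: 21.88
tool_pos: [0.6595, 0.2361, 0.1698]
tool_rot: [[0.529, 0.848, -0.001], [0.848, -0.529, -0.0], [-0.001, -0.0, -1.0]]
force: [1.6, -0.9, -0.4]
width: 0.0111
```

Run:
```python
from h import *
s=arm.sense();print(s["tool_pos"],s["width"])
goto(.5615,-.1293,.2)
```

```text
[0.65951246 0.23609709 0.16983148] 0.011054473312969456
inc [-2.413  0.735 -0.2  ] turn 0.0 (deg 0.0)
```

Request:
carry_out(increments="-0.2 0.06 -0.1 0;-0.4 0.12 -0.22 0;-0.6 0.18 -0.22 0;-0.8 0.24 -0.22 0;-1 0.3 -0.22 0;-1 0.3 -0.22 0;-1 0.3 -0.22 0;-1 0.3 -0.22 0;-1 0.3 -0.22 0;-1 0.3 -0.22 0")

```text
time: 22.72
tool_pos: [0.6189, 0.0861, 0.2013]
tool_rot: [[0.528, 0.849, 0.0], [0.849, -0.528, 0.0], [0.0, -0.0, -1.0]]
force: [-0.8, 0.9, -1.3]
width: 0.0104
```

Request:
carry_out(increments="-0.2 0.06 0 0;-0.4 0.12 0 0;-0.6 0.18 0 0;-0.8 0.24 0 0;-1 0.3 0 0;-1 0.3 0 0;-1 0.3 0 0;-1 0.3 0 0;-1 0.3 0 0;-1 0.3 0 0")

```text
time: 23.55
tool_pos: [0.5778, -0.0648, 0.2014]
tool_rot: [[0.528, 0.849, 0.0], [0.849, -0.528, 0.0], [0.0, -0.0, -1.0]]
force: [0.4, 0.1, -0.2]
width: 0.0112
```

Run:
```python
from h import *
s=arm.sense();print(s["tool_pos"],s["width"])
goto(.5615,-.1293,.15)
```

```text
[ 0.57778732 -0.064761    0.2014201 ] 0.011199341198865901
inc [-0.423  0.135  0.343] turn 0.0 (deg 0.0)
```

Run:
```python
from h import *
d=cams.snapshot("wrist");save(d,"w8.png")
```

```text
(no output)
```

View pics/w8.png

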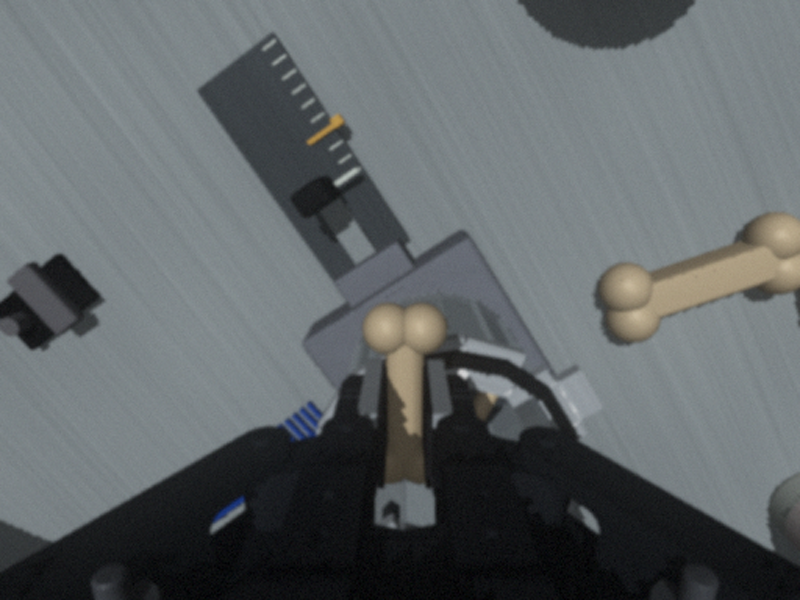

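Request:
carry_out(increments="-0.1 0.03 0 0;-0.2 0.06 0 0;-0.3 0.1 0 0;-0.42 0.135 0 0;-0.42 0.135 0 0;-0.42 0.135 0 0;-0.42 0.135 0.12 0;-0.42 0.135 0.24 0;-0.42 0.135 0.34 0;-0.42 0.135 0.34 0")

```text
time: 24.43
tool_pos: [0.56, -0.1286, 0.148]
tool_rot: [[0.529, 0.849, -0.004], [0.849, -0.529, 0.001], [-0.001, -0.004, -1.0]]
force: [-0.8, 1.3, -0.6]
width: 0.0107
```

Request:
carry_out(increments="0 0 0 0;0 0 0 0;0 0 0 0;0 0 0 0;0 0 0 0;0 0 0 0;0 0 -0.12 0;0 0 -0.24 0;0 0 -0.36 0;0 0 -0.48 0", hand=0.3)

```text
time: 25.27
tool_pos: [0.5612, -0.1302, 0.2235]
tool_rot: [[0.529, 0.848, -0.0], [0.848, -0.529, 0.0], [0.0, -0.0, -1.0]]
force: [0.8, -0.7, -0.6]
width: 0.0298
```

Run:
```python
from h import *
s=arm.sense();print(s["tool_pos"],s["force"])
d=cams.snapshot("wrist");save(d,"w9.png")
g=d["frame"].max(2).astype(int)
from scipy.optimize import least_squares
v,u=np.nonzero(g<70);Q=plane(d,np.c_[u,v],.146,s)[:,:2]
c=np.array([.5615,-.1295])
for _ in range(5):
    r=np.hypot(*(Q-c).T);k=(r>.049)&(r<.060)&(v<210)
    q=Q[k];o=least_squares(lambda p:np.hypot(*(q-p[:2]).T)-.054,c,loss="soft_l1",f_scale=.002).x;c=o[:2]
print(o,k.sum())
C=cloud(d,s).reshape(-1,3);r=np.hypot(*(C[:,:2]-c).T);k=r<.037;k&=(C[:,2]<.14)
print("pile top",np.percentile(C[k,2],[50,90,99,100]))
d=cams.snapshot("scene");save(d,"sc2.png")
goto(.492,.349,.2,103)
```

```text
[ 0.56116453 -0.13015399  0.22345284] [ 0.7804127  -0.74555005 -0.61535782]
[ 0.56180833 -0.12958352] 2215
pile top [0.06328906 0.07824016 0.08048734 0.08210681]
tool-y yaw now -32.0; J6 15.9
inc [ 2.462 -2.094  0.164] turn 0.5 (deg 45.0)
```

View pics/w9.png

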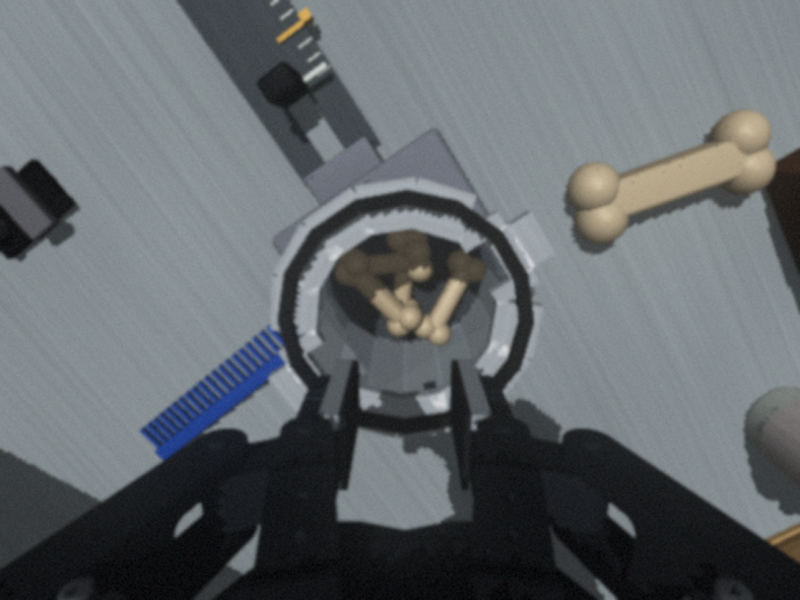

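View pics/sc2.png

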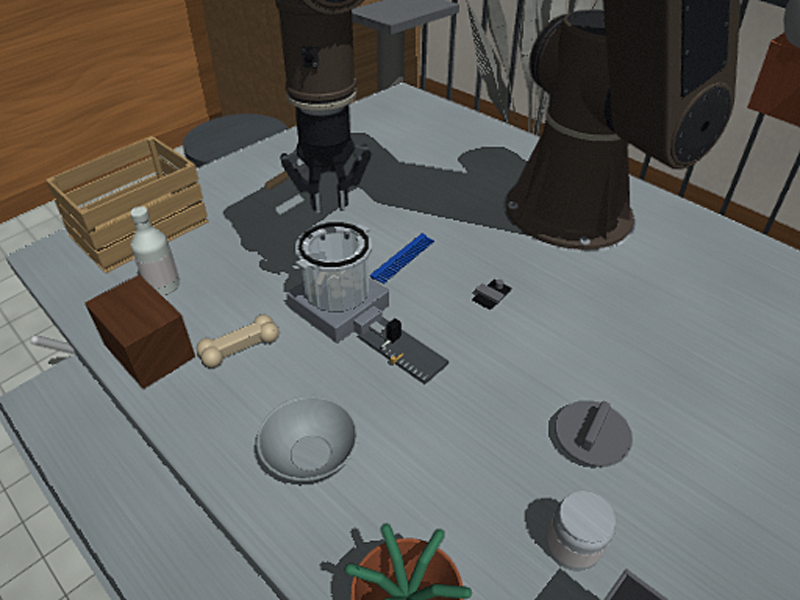

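Request:
carry_out(increments="0.2 -0.17 0 -0.08;0.4 -0.34 0 -0.16;0.6 -0.51 0 -0.24;0.8 -0.68 0 -0.32;1 -0.85 0 -0.4;1 -0.85 0 -0.48;1 -0.85 0 -0.56;1 -0.85 0 -0.64;1 -0.85 0 -0.7;1 -0.85 0 -0.75", hand=-0.2)

```text
time: 26.2
tool_pos: [0.5322, 0.0648, 0.222]
tool_rot: [[-0.586, 0.81, -0.001], [0.81, 0.586, -0.0], [0.0, -0.0, -1.0]]
force: [-0.2, 0.3, 0.7]
width: 0.051
```

Run:
```python
from h import *
goto(.492,.349,.2,102)
```

```text
tool-y yaw now 35.9; J6 -32.2
inc [1.692 0.893 0.147] turn -0.735 (deg -66.1)
```

Request:
carry_out(increments="0.2 0.1 0 -0.08;0.4 0.2 0 -0.16;0.6 0.3 0 -0.24;0.8 0.4 0 -0.32;1 0.5 0 -0.4;1 0.6 0 -0.48;1 0.7 0 -0.56;1 0.7 0 -0.64;1 0.7 0 -0.72;1 0.7 0 -0.735")

```text
time: 27.03
tool_pos: [0.5306, 0.2479, 0.2218]
tool_rot: [[-0.978, -0.211, -0.001], [-0.211, 0.978, -0.0], [0.001, -0.0, -1.0]]
force: [-0.3, -0.3, -0.2]
width: 0.0513
```

Run:
```python
from h import *
s=arm.sense();d=cams.snapshot("wrist");save(d,"w10.png")
C=cloud(d,s).reshape(-1,3)
P=C[(np.hypot(C[:,0]-.492,C[:,1]-.349)<.1)]
Q=P[(P[:,2]>.04)&(P[:,2]<.05)]
print("bar",cv2.minAreaRect(Q[:,:2].astype(np.float32)*1000),np.median(Q,0),len(Q))
Q=P[(P[:,2]>.012)&(P[:,2]<.025)]
print("fl",cv2.minEnclosingCircle(Q[:,:2].astype(np.float32)*1000))
goto(.492,.349,.1,102)
```

```text
bar ((491.075927734375, 349.19476318359375), (79.48881530761719, 14.467191696166992), 12.220726013183594) [0.48871009 0.34802891 0.04515179] 1146
fl ((491.3267822265625, 349.59307861328125), 57.451534271240234)
tool-y yaw now 102.0; J6 -79.9
inc [0.11  0.714 0.812] turn 0.0 (deg 0.0)
```

View pics/w10.png

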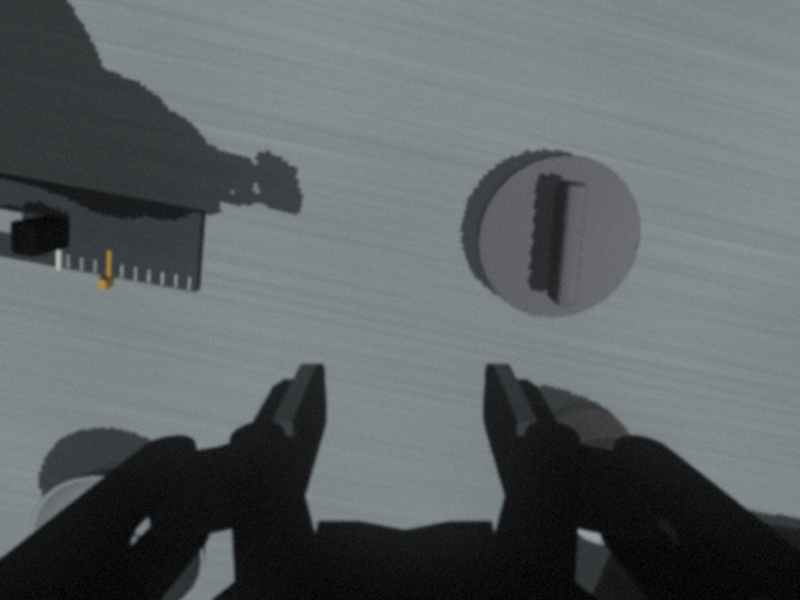

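Request:
carry_out(increments="0.05 0.2 0 0;0.1 0.4 0 0;0.114 0.6 0 0;0.114 0.716 0 0;0.114 0.716 0.2 0;0.114 0.716 0.4 0;0.114 0.716 0.6 0;0.114 0.716 0.8 0;0.114 0.716 0.9 0;0.114 0.716 0.9 0")

```text
time: 27.92
tool_pos: [0.4902, 0.348, 0.0837]
tool_rot: [[-0.98, -0.201, -0.005], [-0.201, 0.98, -0.003], [0.006, -0.002, -1.0]]
force: [0.2, -0.4, -0.1]
width: 0.0512
```

Run:
```python
from h import *
s=arm.sense();print(s["tool_pos"])
goto(.4915,.3493,.041,102.2)
```

```text
[0.49016521 0.34801892 0.08374794]
tool-y yaw now 101.6; J6 -69.1
inc [-0.012  0.007  0.285] turn -0.007 (deg -0.6)
```

Request:
carry_out(increments="-0.005 0.004 0.1 0;-0.005 0.004 0.2 0;-0.005 0.004 0.29 0;-0.005 0.004 0.29 0;-0.005 0.004 0.29 0;-0.005 0.004 0.29 0;-0.005 0.004 0.29 0;-0.005 0.004 0.29 0;-0.005 0.004 0.29 0;-0.005 0.004 0.29 0")

```text
time: 28.75
tool_pos: [0.4931, 0.3503, 0.0445]
tool_rot: [[-0.979, -0.202, 0.001], [-0.202, 0.979, 0.0], [-0.001, 0.0, -1.0]]
force: [0.4, 0.5, -0.0]
width: 0.0513
```

Run:
```python
from h import *
goto(.4915,.3493,.041,102.2)
```

```text
tool-y yaw now 101.7; J6 -69.2
inc [ 0.012 -0.004  0.023] turn -0.006 (deg -0.5)
```

Request:
carry_out(increments="0.01 -0.004 0.02 -0.006;0.01 -0.004 0.02 -0.006;0.01 -0.004 0.02 -0.006;0.01 -0.004 0.02 -0.006;0.01 -0.004 0.02 -0.006;0.01 -0.004 0.02 -0.006;0.01 -0.004 0.02 -0.006;0.01 -0.004 0.02 -0.006;0.01 -0.004 0.02 -0.006;0.01 -0.004 0.02 -0.006")

```text
time: 29.58
tool_pos: [0.4915, 0.3493, 0.041]
tool_rot: [[-0.977, -0.212, -0.0], [-0.212, 0.977, 0.0], [0.0, 0.0, -1.0]]
force: [0.3, -0.3, -0.4]
width: 0.0512
```

Request:
carry_out(increments="0 0 0 0;0 0 0 0;0 0 0 0;0 0 0 0;0 0 0 0;0 0 0 0;0 0 0 0;0 0 0 0;0 0 0 0;0 0 0 0", hand=1, newtons=100)

```text
time: 30.42
tool_pos: [0.4916, 0.3493, 0.0413]
tool_rot: [[-0.977, -0.212, 0.0], [-0.212, 0.977, 0.0], [-0.0, 0.0, -1.0]]
force: [-1.5, -1.0, 6.3]
width: 0.0117
```

Run:
```python
from h import *
s=arm.sense();print(s["tool_pos"],s["tool_rot"],s["width"])
np.save("grasp.npy",np.r_[s["tool_pos"],s["tool_rot"].ravel()])
d=cams.snapshot("wrist");save(d,"w11.png")
goto(.5618,-.1296,.25,90)
```

```text
[0.49157215 0.34931169 0.0413252 ] [[-9.77321742e-01 -2.11759753e-01  1.43239059e-04]
 [-2.11759740e-01  9.77321750e-01  9.81270439e-05]
 [-1.60770007e-04  6.55694274e-05 -9.99999985e-01]] 0.011691174115885107
tool-y yaw now 102.2; J6 -69.7
inc [ 0.218 -3.219 -1.391] turn 0.136 (deg 12.2)
```

View pics/w11.png

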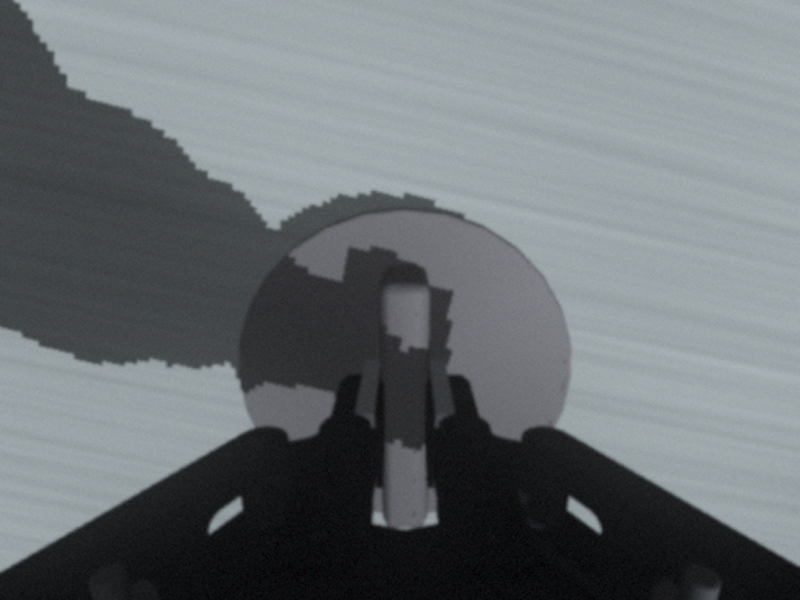

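Request:
carry_out(increments="0 0 -0.15 0;0 0 -0.3 0;0 0 -0.45 0;0 0 -0.6 0;0 0 -0.75 0;0 0 -0.9 0;0 0 -1 0;0 0 -1 0;0 0 -1 0;0 0 -1 0")

```text
time: 31.3
tool_pos: [0.4911, 0.349, 0.1902]
tool_rot: [[-0.977, -0.212, -0.001], [-0.212, 0.977, -0.001], [0.001, -0.0, -1.0]]
force: [-0.5, -0.3, -1.2]
width: 0.0117
```

Run:
```python
from h import *
s=arm.sense();print(s["tool_pos"],s["force"],s["width"])
d=cams.snapshot("wrist");save(d,"w12.png")
# grey flange edges: points on circle (800px coords) read later
goto(.5618,-.1296,.25,90)
```

```text
[0.49107814 0.34899017 0.19019599] [-0.51380932 -0.31538467 -1.20947046] 0.011709693669982509
tool-y yaw now 102.2; J6 -69.7
inc [ 0.215 -3.218 -0.399] turn 0.136 (deg 12.2)
```

View pics/w12.png

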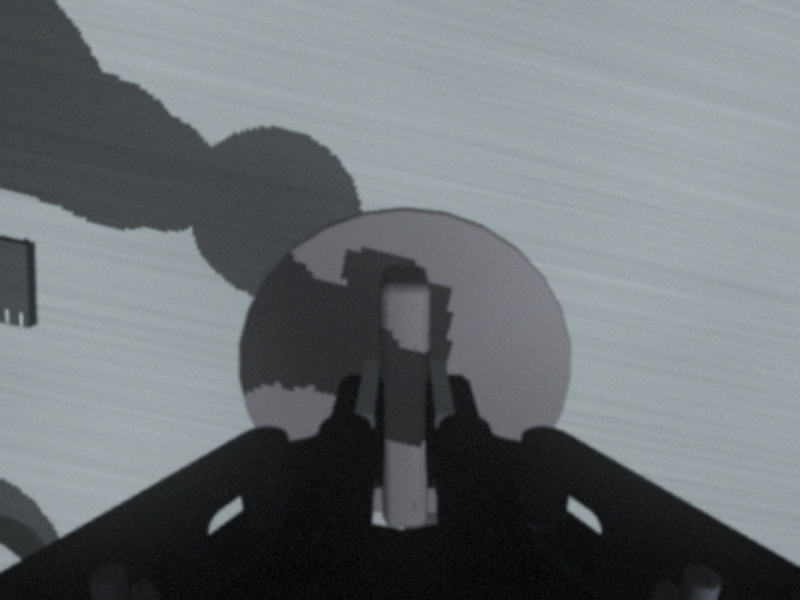

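Run:
```python
from h import *
from scipy.optimize import least_squares
d=cams.snapshot("wrist");H=np.array(d["hand_eye"]);s=dict(tool_pos=np.zeros(3),tool_rot=np.eye(3))
px=np.array([[405,208],[330,226],[265,285],[240,350],[480,228],[545,285],[571,350],[562,412],[249,412]])*.64
for z in(.0218,.0278):
    Q=plane(d,px,z,s)[:,:2]
    for idx in (slice(None),[2,3,5,6,7,8]):
        q=Q[idx];o=least_squares(lambda p:np.hypot(*(q-p[:2]).T)-.057,[0,0]);print(z,np.round(o.x,4),np.round(o.fun*1000,1))
C=cloud(d,s).reshape(-1,3)
k=(abs(C[:,1])<.006)&(C[:,2]>-.008)&(C[:,2]<-.001)&(abs(C[:,0])<.06)
print("bar top x",np.percentile(C[k,0],[0,1,50,99,100])if k.any() else 0,np.median(C[k,2]))
k=(abs(C[:,1])<.06)&(C[:,2]>.015)&(C[:,2]<.03)&(abs(C[:,0])<.09);print("flange z",np.median(C[k,2]),C[k].min(0),C[k].max(0))
```

```text
0.0218 [-0.0006  0.0006] [ 0.9  0.3 -0.9 -0.7 -0.3 -1.1 -0.5 -1.  -1.2]
0.0218 [-0.0017  0.0007] [-0.2 -0.4 -0.4 -0.3 -1.3 -1.4]
0.0278 [-0.0011  0.0006] [ 0.7  0.4 -0.1  1.1 -0.3 -0.3  1.3  1.9  1.6]
0.0278 [-0.0019  0.0007] [0.4 1.3 0.1 1.4 1.6 1.5]
bar top x [-0.03962297 -0.03747493  0.00629183  0.03963005  0.04044362] -0.00393478141658439
flange z 0.02190019051335612 [-0.05518092 -0.05615173  0.01503596] [0.05715145 0.05712511 0.02742041]
```

Request:
carry_out(increments="0 -0.1 -0.1 0.03;0.02 -0.25 -0.2 0.06;0.03 -0.4 -0.3 0.1;0.04 -0.6 -0.4 0.136;0.05 -0.8 -0.4 0.136;0.06 -1 -0.4 0.136;0.07 -1 -0.4 0.136;0.07 -1 -0.4 0.136;0.07 -1 -0.4 0.136;0.07 -1 -0.4 0.136")

```text
time: 32.23
tool_pos: [0.5128, 0.2011, 0.2505]
tool_rot: [[-1.0, -0.0, -0.001], [-0.0, 1.0, -0.0], [0.001, -0.0, -1.0]]
force: [0.1, -0.5, -0.7]
width: 0.0122
```

Run:
```python
from h import *
s=arm.sense();print(s["tool_pos"],s["force"],s["width"])
goto(.5618,-.1296,.25,90)
```

```text
[0.51282366 0.20114775 0.25048393] [ 0.09349885 -0.46607123 -0.67725722] 0.012151031468556665
tool-y yaw now 90.0; J6 -71.8
inc [-0.326 -2.205  0.003] turn 0.0 (deg 0.0)
```

Request:
carry_out(increments="-0.03 -0.15 0 0;-0.06 -0.35 0 0;-0.09 -0.55 0 0;-0.12 -0.75 0 0;-0.15 -1 0 0;-0.15 -1 0 0;-0.15 -1 0 0;-0.15 -1 0 0;-0.15 -1 0 0;-0.15 -1 0 0")

```text
time: 33.07
tool_pos: [0.5354, 0.0518, 0.2509]
tool_rot: [[-1.0, -0.002, -0.0], [-0.002, 1.0, 0.0], [0.0, 0.0, -1.0]]
force: [-1.3, -0.4, -1.1]
width: 0.0117
```

Request:
carry_out(increments="-0.03 -0.15 0 0;-0.06 -0.35 0 0;-0.09 -0.55 0 0;-0.12 -0.75 0 0;-0.15 -1 0 0;-0.15 -1 0 0;-0.15 -1 0 0;-0.15 -1 0 0;-0.15 -1 0 0;-0.15 -1 0 0")

```text
time: 33.9
tool_pos: [0.5579, -0.0982, 0.251]
tool_rot: [[-1.0, -0.001, -0.0], [-0.001, 1.0, 0.0], [0.0, 0.0, -1.0]]
force: [0.1, -0.1, -0.5]
width: 0.0115
```

Run:
```python
from h import *
s=arm.sense();print(s["tool_pos"],s["force"],s["width"])
d=cams.snapshot("wrist");save(d,"w13.png")
d=cams.snapshot("scene");save(d,"sc3.png")
goto(.5618,-.1296,.2,90)
```

```text
[ 0.55791117 -0.09819458  0.25101193] [ 0.08681481 -0.05617009 -0.52049842] 0.011481289136619669
tool-y yaw now 90.1; J6 -103.2
inc [-0.025 -0.207  0.34 ] turn 0.001 (deg 0.1)
```

View pics/w13.png

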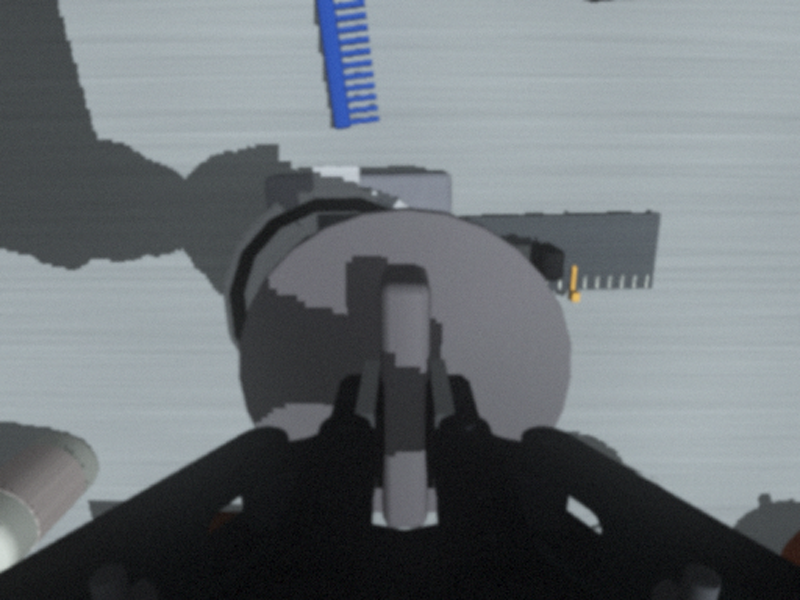

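View pics/sc3.png

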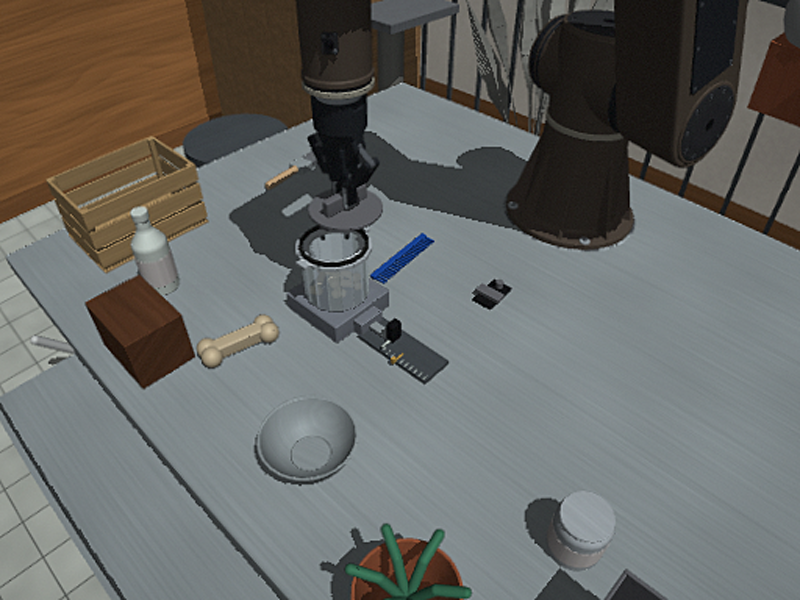

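Run:
```python
from h import *
s=arm.sense();d=cams.snapshot("wrist");save(d,"w14.png",(290,120,440,200))
for n,px,z in(("edge far",[[465,217],[660,212]],.008),("edge near",[[590,288],[655,287]],.008),("plinth top edge",[[362,170],[449,172]],.04)):
    P=plane(d,np.array(px)*.64,z,s);v=P[1]-P[0];print(n,P[:,:2].round(4).tolist(),np.degrees(np.arctan2(-v[0],v[1])))
d=cams.snapshot("top");save(d,"top4.png",(210,160,300,200))
```

```text
edge far [[0.5303, -0.0516], [0.5258, 0.0991]] 1.7323817213173764
edge near [[0.5867, 0.0512], [0.5858, 0.1041]] 1.0200218268495989
plinth top edge [[0.4946, -0.1272], [0.4958, -0.0677]] -1.1923645744801215
```

View pics/w14.png

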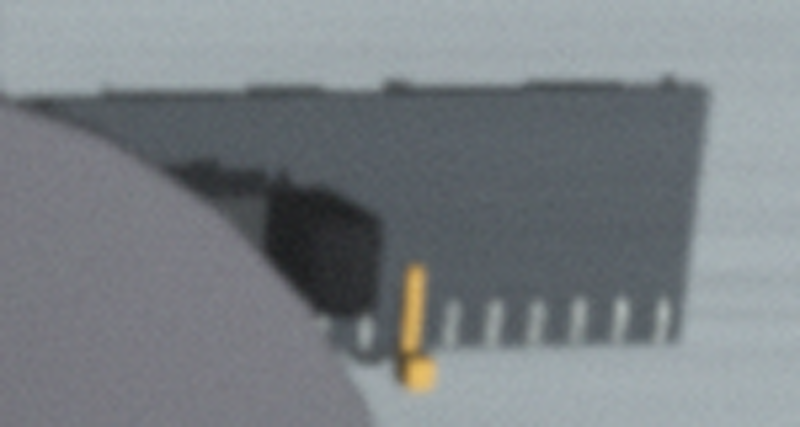

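View pics/top4.png

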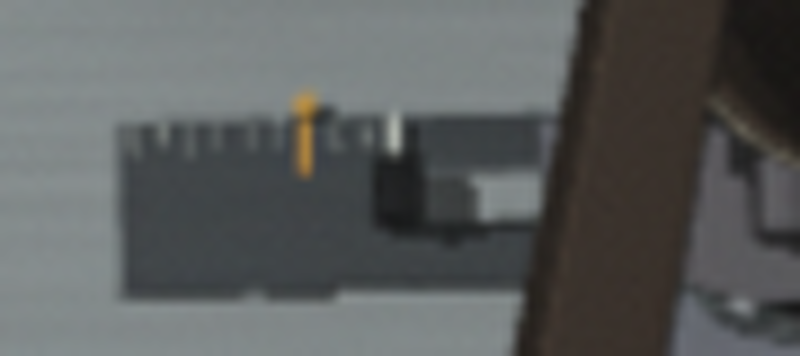

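Request:
carry_out(increments="-0.025 -0.1 0 -0.013;-0.025 -0.207 0 -0.013;-0.025 -0.207 0.05 -0.013;-0.025 -0.207 0.15 -0.013;-0.025 -0.207 0.25 -0.013;-0.025 -0.207 0.3 -0.013;-0.025 -0.207 0.34 -0.013;-0.025 -0.207 0.34 -0.013;-0.025 -0.207 0.34 -0.013;-0.025 -0.207 0.34 -0.013")

```text
time: 34.93
tool_pos: [0.5621, -0.1306, 0.2006]
tool_rot: [[-1.0, -0.02, 0.001], [-0.02, 1.0, -0.0], [-0.001, -0.0, -1.0]]
force: [0.2, -0.9, -2.0]
width: 0.0118
```

Run:
```python
from h import *
s=arm.sense();print(s["tool_pos"],s["force"],s["torque"],s["width"])
goto(.5618,-.1296,.175,91.3)
```

```text
[ 0.56212145 -0.13055834  0.20063835] [ 0.18976006 -0.94904104 -2.00220559] [-0.02663345 -0.02505949  0.01218384] 0.011763803302123982
tool-y yaw now 91.2; J6 -107.3
inc [0.002 0.006 0.171] turn -0.002 (deg -0.1)
```

Request:
carry_out(increments="0.002 0.006 0.03 0;0.002 0.006 0.06 0;0.002 0.006 0.09 0;0.002 0.006 0.11 0;0.002 0.006 0.13 0;0.002 0.006 0.14 0;0.002 0.006 0.15 0;0.002 0.006 0.16 0;0.002 0.006 0.17 0;0.002 0.006 0.17 0")

```text
time: 35.77
tool_pos: [0.5613, -0.1297, 0.1743]
tool_rot: [[-1.0, -0.02, -0.0], [-0.02, 1.0, 0.0], [0.0, 0.0, -1.0]]
force: [0.0, -0.8, -1.2]
width: 0.0121
```

Run:
```python
from h import *
s=arm.sense();print(s["tool_pos"],s["force"],s["torque"],s["width"])
d=cams.snapshot("scene");save(d,"sc4.png",(160,120,280,220))
goto(.5618,-.1296,.169,91.3)
```

```text
[ 0.56132241 -0.12968825  0.17427562] [ 0.04095106 -0.81043369 -1.17122927] [-0.04800154 -0.02584959 -0.01532229] 0.012121397538348783
tool-y yaw now 91.2; J6 -107.2
inc [-0.003  0.001  0.036] turn -0.002 (deg -0.1)
```

View pics/sc4.png

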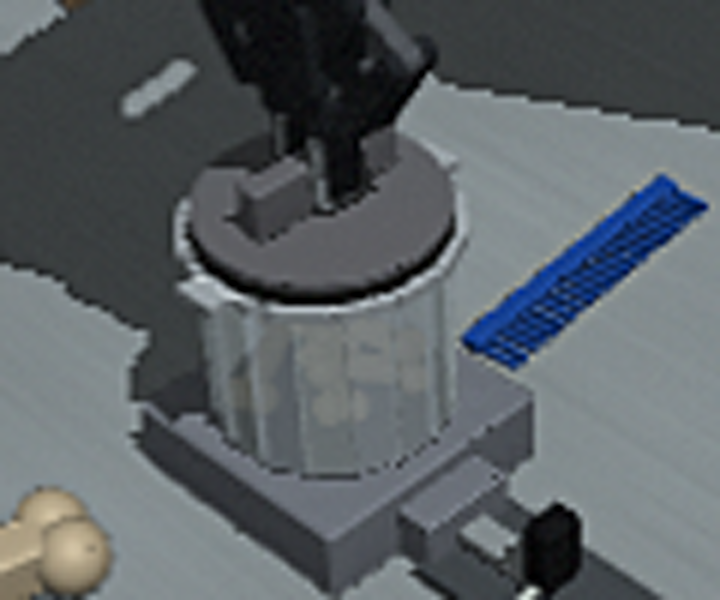

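Request:
carry_out(increments="0 0 0.01 0;0 0 0.02 0;0 0 0.03 0;0 0 0.035 0;0 0 0.035 0;0 0 0.035 0;0 0 0.035 0;0 0 0.035 0;0 0 0.035 0;0 0 0.035 0")

```text
time: 36.65
tool_pos: [0.5616, -0.1298, 0.1696]
tool_rot: [[-1.0, -0.02, 0.001], [-0.02, 1.0, -0.0], [-0.001, -0.0, -1.0]]
force: [-1.1, 0.0, 5.8]
width: 0.0119
```

Run:
```python
from h import *
s=arm.sense();print(s["tool_pos"],s["force"],s["torque"],s["width"])
```

```text
[ 0.56158446 -0.12975962  0.16955435] [-1.12593484e+00  1.46097526e-03  5.81098678e+00] [0.09501485 0.25987763 0.0008315 ] 0.011880716696285232
```

Request:
carry_out(increments="0 0 0.007 0;0 0 0.007 0.07;0 0 0.007 0.14;0 0 0.007 0.21;0 0 0.007 0.28;0 0 0.007 0.35;0 0 0.007 0.42;0 0 0.007 0.49;0 0 0.007 0.56;0 0 0.007 0.6")

```text
time: 37.48
tool_pos: [0.562, -0.13, 0.1688]
tool_rot: [[-0.599, 0.801, 0.002], [0.801, 0.599, -0.001], [-0.001, 0.001, -1.0]]
force: [-0.7, -0.3, 8.9]
width: 0.0118
```

Run:
```python
from h import *
s=arm.sense();print(s["tool_pos"],s["force"],s["torque"],s["width"])
d=cams.snapshot("wrist");save(d,"w15.png")
goto(.5618,-.1296,.169,5)
```

```text
[ 0.56204925 -0.12996715  0.16881006] [-0.70488193 -0.34611262  8.86423588] [-0.04872259  0.05288813  0.27575898] 0.011811473583262944
tool-y yaw now 36.6; J6 -52.7
inc [ 0.003 -0.    -0.001] turn 0.352 (deg 31.6)
```

View pics/w15.png

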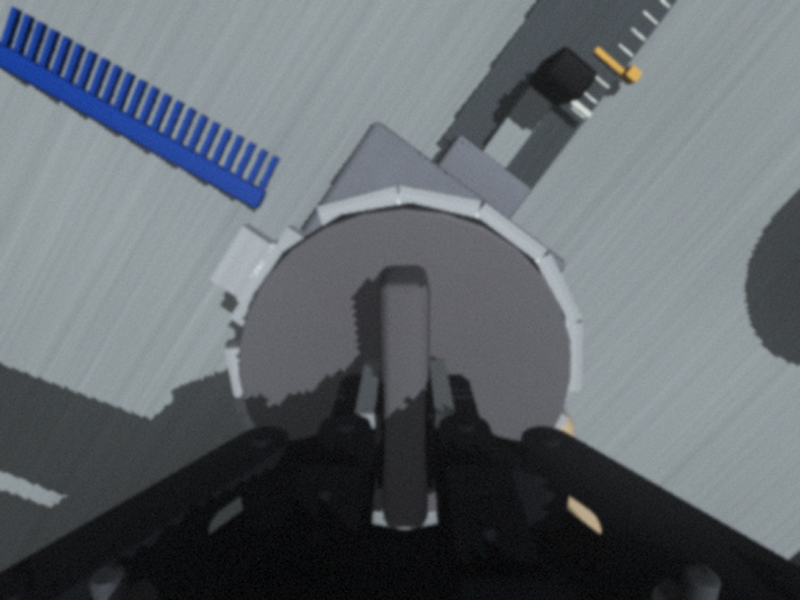

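Request:
carry_out(increments="0 0 0 0.06;0 0 0 0.12;0 0 0 0.18;0 0 0 0.24;0 0 0 0.3;0 0 0 0.34;0 0 0 0.355;0 0 0 0.355;0 0 0 0.355;0 0 0 0.355")

```text
time: 38.37
tool_pos: [0.562, -0.13, 0.1688]
tool_rot: [[-0.091, 0.996, 0.002], [0.996, 0.091, -0.0], [-0.001, 0.002, -1.0]]
force: [0.2, -0.4, 8.7]
width: 0.012
```

Run:
```python
from h import *
s=arm.sense();print(s["tool_pos"],s["force"],s["torque"],s["width"])
goto(.5618,-.1296,.169,5)
```

```text
[ 0.56204422 -0.12995468  0.16881611] [ 0.19042353 -0.3963008   8.7050344 ] [-0.05204249  0.14170051 -0.09260406] 0.011970825411276583
tool-y yaw now 5.2; J6 -21.2
inc [ 0.003 -0.001 -0.001] turn 0.002 (deg 0.2)
```

Request:
carry_out(increments="0 0 0 0;0 0 0 0;0 0 0 0;0 0 0 0;0 0 0 0;0 0 0 0;0 0 -0.12 0;0 0 -0.25 0;0 0 -0.4 0;0 0 -0.55 0", hand=-0.2, newtons=60)

```text
time: 39.2
tool_pos: [0.5611, -0.1296, 0.2514]
tool_rot: [[-0.091, 0.996, -0.001], [0.996, 0.091, 0.0], [0.0, -0.001, -1.0]]
force: [0.2, 0.2, 0.7]
width: 0.0513
```

Run:
```python
from h import *
s=arm.sense();print(s["tool_pos"],s["force"])
d=cams.snapshot("wrist");save(d,"w16.png")
C=cloud(d,s).reshape(-1,3)
P=C[(np.hypot(C[:,0]-.5618,C[:,1]+.1296)<.1)]
Q=P[(P[:,2]>.165)&(P[:,2]<.185)]
print("bar",cv2.minAreaRect(Q[:,:2].astype(np.float32)*1000),np.median(Q,0),len(Q))
Q=P[(P[:,2]>.145)&(P[:,2]<.156)];print("flange z",np.median(Q[:,2]),cv2.minEnclosingCircle(Q[:,:2].astype(np.float32)*1000))
# gauge
d=cams.snapshot("top");save(d,"top5.png",(210,140,340,220))
```

```text
[ 0.56108658 -0.1296176   0.2513594 ] [0.23591786 0.23045055 0.66032856]
bar ((561.5516967773438, -129.30795288085938), (13.967058181762695, 79.15331268310547), 5.0687665939331055) [ 0.56129297 -0.12488116  0.17519445] 2128
flange z 0.14951902151674543 ((561.589599609375, -129.73480224609375), 57.301353454589844)
```

View pics/w16.png

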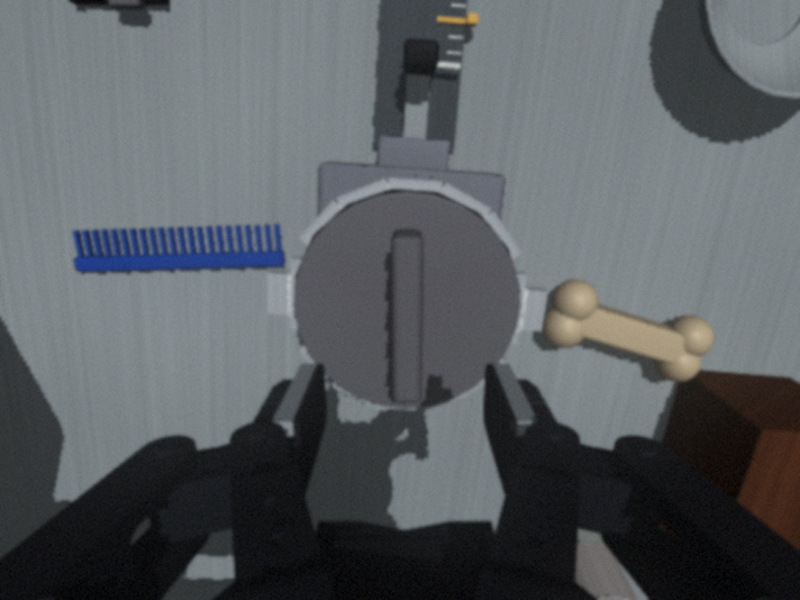

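View pics/top5.png

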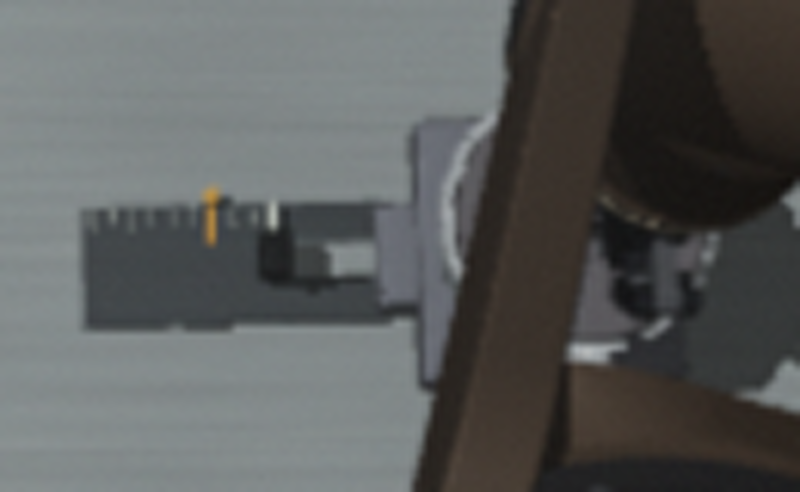

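Run:
```python
from h import *
goto(.558,.005,.16,-88.5)
```

```text
tool-y yaw now 5.2; J6 -21.2
inc [0.901 0.045 0.626] turn -0.959 (deg -86.3)
```

Request:
carry_out(increments="0.2 0 0 0.079;0.4 0.02 0 0.158;0.6 0.04 0 0.237;0.8 0.045 0 0.316;0.9 0.045 0 0.395;0.9 0.045 0 0.474;0.9 0.045 0.1 0.553;0.9 0.045 0.2 0.63;0.9 0.045 0.3 0.71;0.9 0.045 0.3 0.77")

```text
time: 40.13
tool_pos: [0.5542, 0.0055, 0.2027]
tool_rot: [[0.902, 0.431, -0.004], [0.431, -0.902, 0.0], [-0.004, -0.002, -1.0]]
force: [-0.5, -0.2, -0.3]
width: 0.051
```

Run:
```python
from h import *
goto(.558,.005,.16,-88.5)
```

```text
tool-y yaw now -64.5; J6 61.9
inc [0.023 0.015 0.284] turn 0.267 (deg 24.0)
```

Request:
carry_out(increments="0.02 0.01 0.1 0.07;0.02 0.01 0.2 0.14;0.02 0.01 0.28 0.21;0.02 0.01 0.28 0.26;0.02 0.01 0.28 0.26;0.02 0.01 0.28 0.26;0.02 0.01 0.28 0.26;0.02 0.01 0.28 0.26;0.02 0.01 0.28 0.26;0.02 0.01 0.28 0.26")

```text
time: 40.97
tool_pos: [0.5593, 0.0053, 0.164]
tool_rot: [[0.999, 0.045, 0.0], [0.045, -0.999, 0.0], [0.0, 0.0, -1.0]]
force: [-0.1, -0.4, -0.4]
width: 0.0514
```

Run:
```python
from h import *
s=arm.sense();print(s["tool_pos"],s["tool_rot"][:,1])
d=cams.snapshot("wrist");save(d,"w17.png");np.savez("w17.npz",**{k:v for k,v in d.items()},tp=s["tool_pos"],tr=s["tool_rot"])
```

```text
[0.5593376  0.00531793 0.16398724] [ 4.45816032e-02 -9.99005746e-01  1.47340246e-05]
```

View pics/w17.png

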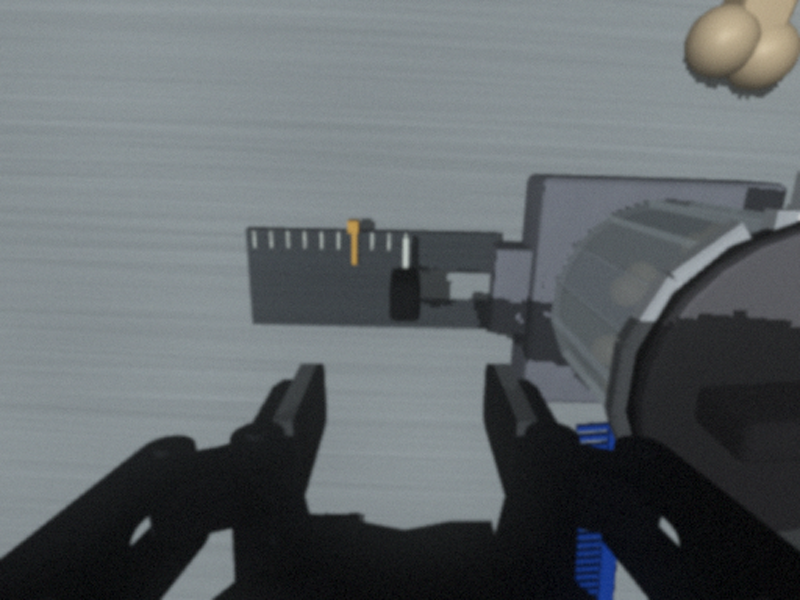

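Run:
```python
from h import *
z=np.load("w17.npz");s=dict(tool_pos=z["tp"],tool_rot=z["tr"]);d={k:z[k] for k in("frame","depth","mtx","k1","hand_eye")};d["k1"]=float(d["k1"])
save(d,"w17c.png",(150,130,350,215))
C=cloud(d,s)
for nm,(u,v) in dict(mark_low=(226,164),mark_mid=(226,155),mark_knob=(226,144),ptr=(259,155),ptr2=(259,165),tab=(259,180),tab_top=(259,190),rail=(200,190)).items():
    print(nm,C[v,u].round(4))
```

```text
mark_low [0.5723 0.0366 0.0092]
mark_mid [0.5808 0.0367 0.0094]
mark_knob [0.592  0.0362 0.0165]
ptr [0.584  0.0063 0.0196]
ptr2 [0.5748 0.0059 0.0193]
tab [0.5691 0.0057 0.0506]
tab_top [0.5611 0.0053 0.0519]
rail [0.5455 0.0614 0.008 ]
```

View pics/w17c.png

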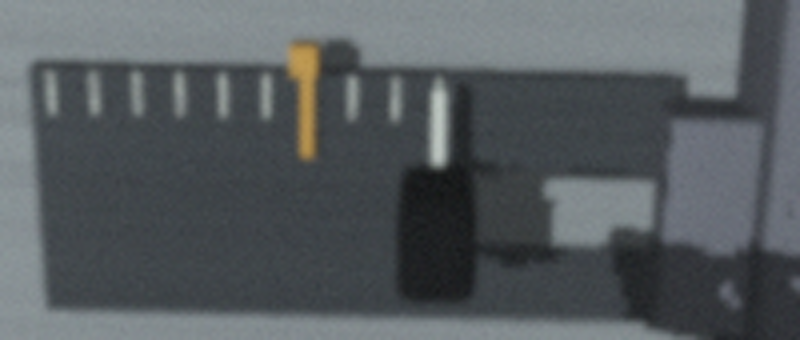

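Run:
```python
from h import *
z=np.load("w17.npz");s=dict(tool_pos=z["tp"],tool_rot=z["tr"]);d={k:z[k] for k in("frame","depth","mtx","k1","hand_eye")};d["k1"]=float(d["k1"])
f=lambda u,v,h:plane(d,[[150+u/4,130+v/4]],h,s)[0].round(4)
print("ptr",f(438,100,.0195),f(438,150,.0195))
print("mark",f(305,100,.0093),f(307,150,.0093),"knob",f(303,55,.0165))
print("tick",[f(u,95,.0085)[1] for u in(52,95,138,181,224,266,352,395)])
C=cloud(d,s).reshape(-1,3)
k=(C[:,2]>.045)&(C[:,2]<.058)&(abs(C[:,0]-.56)<.03)&(abs(C[:,1]-.005)<.02)
print("tab",cv2.minAreaRect((C[k,:2]*1000).astype(np.float32)),C[k,2].max())
d=cams.snapshot("top")
f=lambda u,v,h:plane(d,[[210+u/6.154,140+v/6.154]],h)[0].round(4)
print("top ptr",f(273,215,.0195),"mark",f(211,225,.0093))
goto(.5584,.0055,.042,-88.5)
```

```text
ptr [0.584  0.0059 0.0195] [0.5726 0.0054 0.0195]
mark [0.5808 0.0365 0.0093] [0.569  0.0359 0.0093] knob [0.5922 0.0364 0.0165]
tick [np.float64(0.0954), np.float64(0.0854), np.float64(0.0754), np.float64(0.0654), np.float64(0.0554), np.float64(0.0457), np.float64(0.0257), np.float64(0.0158)]
tab ((558.801513671875, 5.585206985473633), (21.707305908203125, 15.733072280883789), 2.4274868965148926) 0.05480170441729881
top ptr [0.5804 0.0054 0.0195] mark [0.5769 0.036  0.0093]
tool-y yaw now -87.5; J6 84.9
inc [-0.006 -0.001  0.812] turn 0.012 (deg 1.0)
```

Request:
carry_out(increments="-0.006 0 0.1 0;-0.006 0 0.2 0;-0.006 0 0.3 0;-0.006 0 0.4 0;-0.006 0 0.5 0;-0.006 0 0.6 0;-0.006 0 0.7 0;-0.006 0 0.78 0;-0.006 0 0.812 0;-0.006 0 0.812 0", hand=0.1)

```text
time: 41.9
tool_pos: [0.5577, 0.0053, 0.041]
tool_rot: [[0.999, 0.044, -0.002], [0.044, -0.999, 0.0], [-0.002, -0.0, -1.0]]
force: [0.2, -0.5, 0.2]
width: 0.0383
```

Request:
carry_out(increments="0 0 0 0;0 0 0 0;0 0 0 0;0 0 0 0;0 0 0 0;0 0 0 0;0 0 0 0;0 0 0 0;0 0 0 0;0 0 0 0", hand=1, newtons=50)

```text
time: 42.73
tool_pos: [0.5588, 0.0053, 0.0426]
tool_rot: [[0.999, 0.043, 0.001], [0.043, -0.999, 0.0], [0.001, -0.0, -1.0]]
force: [-0.5, 0.5, 8.2]
width: 0.0154
```

Run:
```python
from h import *
s=arm.sense();print(s["tool_pos"],s["force"],s["width"],s["tool_rot"][:,1])
d=cams.snapshot("wrist");save(d,"w18.png")
```

```text
[0.55878366 0.00526705 0.04260649] [-0.528453    0.48890218  8.15555051] 0.015410755818010763 [ 4.33579454e-02 -9.99059602e-01 -3.71801214e-06]
```

View pics/w18.png

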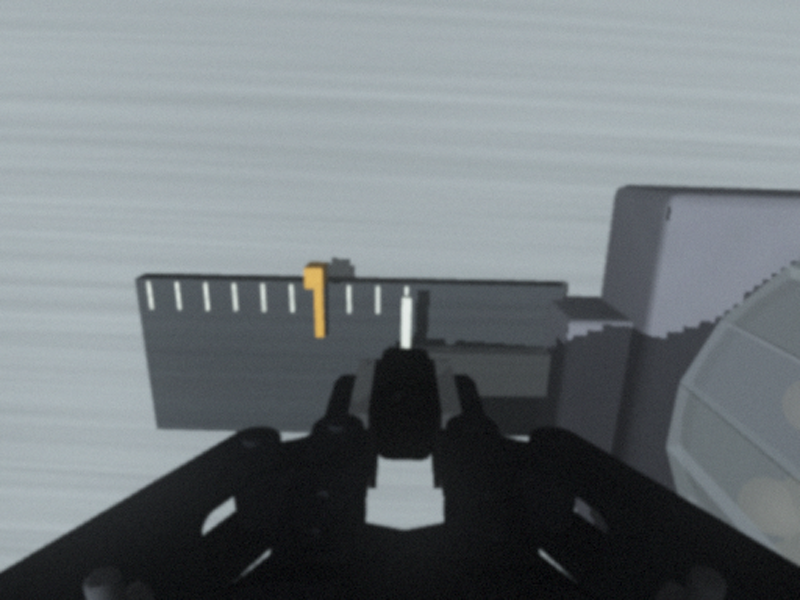

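Request:
carry_out(increments="0 -0.03 0 0;0 -0.06 0 0;0 -0.1 0 0;0 -0.14 0 0;0 -0.18 0 0;0 -0.205 0 0;0 -0.205 0 0;0 -0.205 0 0;0 -0.205 0 0;0 -0.205 0 0")

```text
time: 43.62
tool_pos: [0.558, 0.0358, 0.0426]
tool_rot: [[0.999, 0.044, 0.002], [0.044, -0.999, -0.0], [0.002, 0.0, -1.0]]
force: [1.2, -4.3, 7.3]
width: 0.0148
```

Run:
```python
from h import *
s=arm.sense();print(s["tool_pos"],s["force"],s["width"])
d=cams.snapshot("wrist");save(d,"w19.png",(180,150,330,250))
```

```text
[0.55800162 0.03583549 0.04260628] [ 1.24598311 -4.26390602  7.25245658] 0.014830594278148411
```

View pics/w19.png

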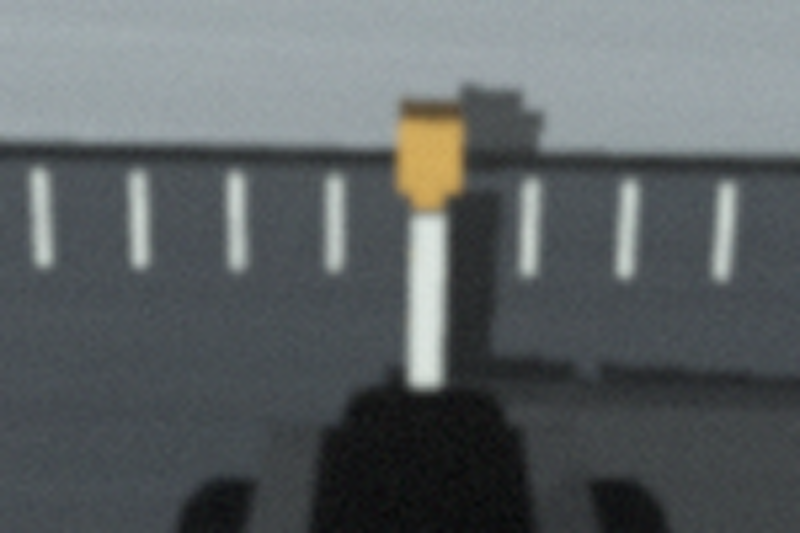

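Request:
carry_out(increments="0 0 0 0;0 0 0 0;0 0 0 0;0 0 0 0;0 0 0 0;0 0 0 0;0 0 0 0;0 0 0 0;0 0 0 0;0 0 0 0")

```text
time: 44.5
tool_pos: [0.558, 0.0357, 0.0426]
tool_rot: [[0.999, 0.044, 0.002], [0.044, -0.999, -0.0], [0.002, 0.0, -1.0]]
force: [1.4, -4.6, 6.3]
width: 0.015
```

Run:
```python
from h import *
s=arm.sense();print(s["tool_pos"],s["force"],s["width"])
d=cams.snapshot("wrist");save(d,"w20.png",(180,150,330,250))
```

```text
[0.55800879 0.03574748 0.04261488] [ 1.42925386 -4.61841429  6.25071383] 0.014967633017475944
```

Request:
carry_out(increments="0 0 0 0;0 0 0 0;0 0 0 0;0 0 0 0;0 0 0 0;0 0 0 0;0 0 0 0;0 0 0 0;0 0 0 0;0 0 0 0")

```text
time: 45.38
tool_pos: [0.558, 0.0358, 0.0426]
tool_rot: [[0.999, 0.043, 0.002], [0.043, -0.999, -0.0], [0.002, 0.0, -1.0]]
force: [1.8, -3.6, 6.8]
width: 0.0153
```

View pics/w20.png

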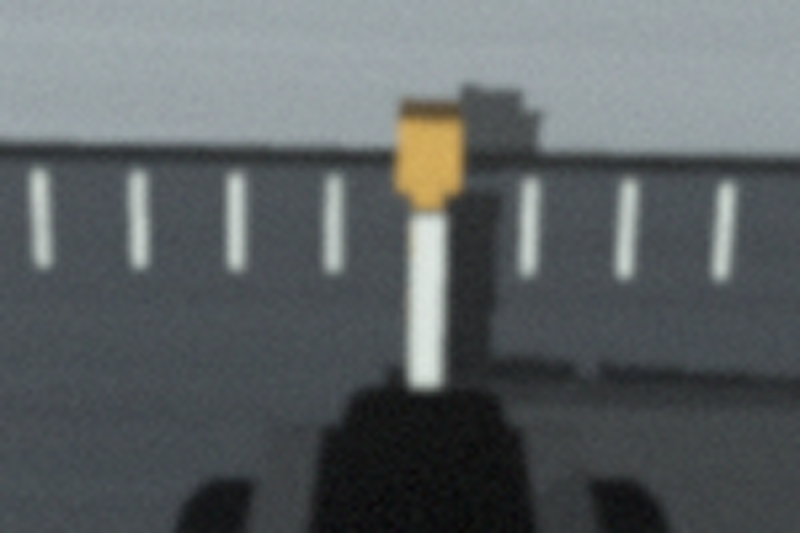

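The pointer (428,300) stays level with the mark (431,150). Releasing now.

Request:
carry_out(increments="0 0 0 0;0 0 0 0;0 0 0 0;0 0 0 0;0 0 0 0;0 0 0 0;0 0 0 0;0 0 -0.15 0;0 0 -0.3 0;0 0 -0.45 0", hand=-1)

```text
time: 46.22
tool_pos: [0.5565, 0.0361, 0.1099]
tool_rot: [[0.999, 0.044, -0.001], [0.044, -0.999, 0.0], [-0.001, -0.0, -1.0]]
force: [1.2, -0.3, -0.2]
width: 0.0856
```

Request:
carry_out(increments="0 0 -0.2 0;0 0 -0.4 0;0 0 -0.6 0;0 0 -0.8 0;0 0 -1 0;0 0 -1 0;0 0 -1 0;0 0 -1 0;0 0 -1 0;0 0 -1 0")

```text
time: 47.05
tool_pos: [0.5563, 0.036, 0.2582]
tool_rot: [[0.999, 0.044, -0.002], [0.044, -0.999, 0.0], [-0.002, -0.0, -1.0]]
force: [-0.8, -0.1, -1.1]
width: 0.0852
```

Run:
```python
from h import *
s=arm.sense();print(s["tool_pos"],s["force"],s["width"],s["time"])
d=cams.snapshot("wrist");save(d,"w21.png")
C=cloud(d,s).reshape(-1,3)
k=(C[:,2]>.045)&(C[:,2]<.058)&(abs(C[:,0]-.56)<.03)&(abs(C[:,1]-.02)<.04)
print("tab",cv2.minAreaRect((C[k,:2]*1000).astype(np.float32)))
P=C[(np.hypot(C[:,0]-.5618,C[:,1]+.1296)<.1)]
for a,b in((.145,.156),(.165,.185)):
    Q=P[(P[:,2]>a)&(P[:,2]<b)]
    if len(Q)>20: print(np.median(Q[:,2]),cv2.minEnclosingCircle(Q[:,:2].astype(np.float32)*1000),cv2.minAreaRect(Q[:,:2].astype(np.float32)*1000))
d=cams.snapshot("scene");save(d,"sc5.png")
d=cams.snapshot("top");save(d,"top6.png")
```

```text
[0.55632484 0.03600619 0.25819723] [-0.8329981  -0.06288479 -1.12596466] 0.08518584012876837 47.05
tab ((558.6417236328125, 5.814060211181641), (21.413349151611328, 15.801740646362305), 3.0815417766571045)
0.14950132750239084 ((561.3206787109375, -129.1773223876953), 57.84938049316406) ((559.4381713867188, -121.75609588623047), (114.05378723144531, 98.63592529296875), 15.297564506530762)
0.17493570130800706 ((564.0635986328125, -122.15438842773438), 33.41108322143555) ((561.4004516601562, -122.40057373046875), (13.840075492858887, 66.4465560913086), 5.2818708419799805)
```

View pics/sc5.png

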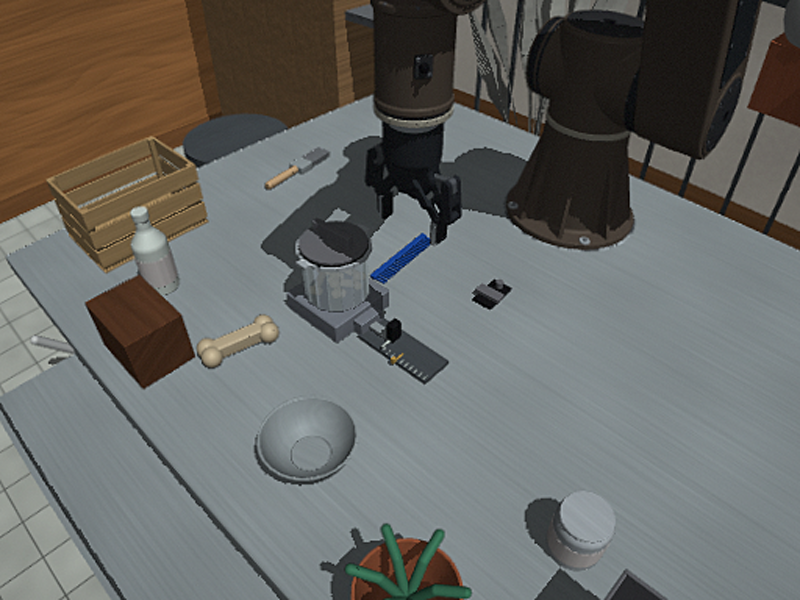

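View pics/w21.png

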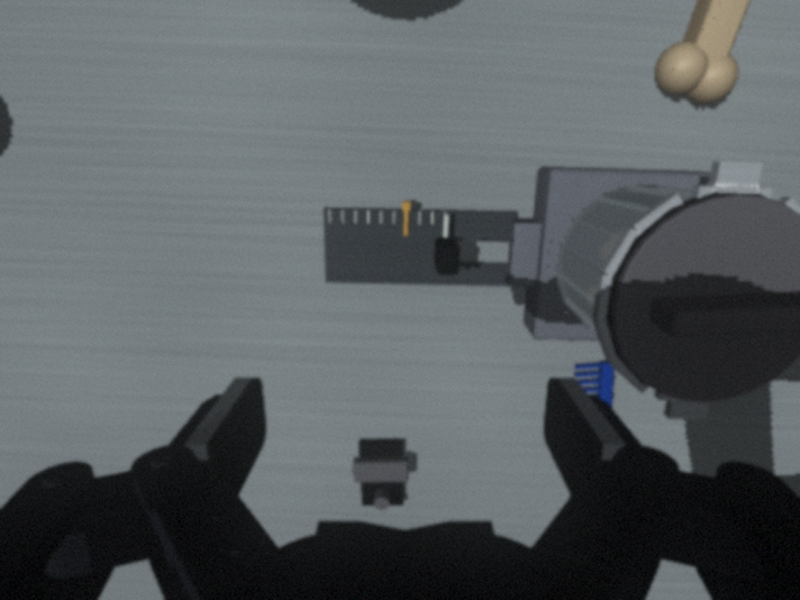

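View pics/top6.png

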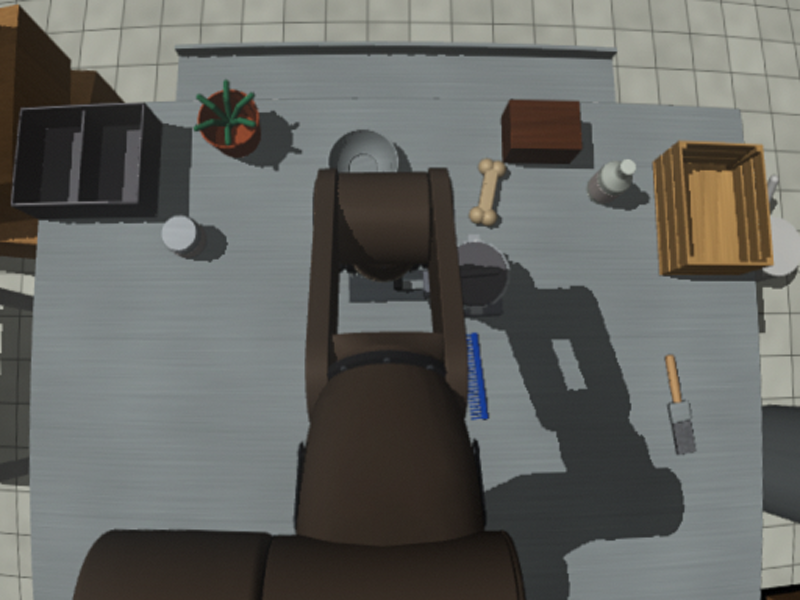

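```bash
python3 -c "
from bench import arm
print(arm.hand_in())"
```

```text
the job is handed in; nothing more can be done
None
```

The job is done and handed in at about 47 s, well under the 210 s limit; the hand-in gave no verdict.

- **Bones:** I found four small bones and put them all in the jar. The last views of the bench show no others.
- **Lid:** It went into the slots, was pressed to about 9 N and turned clockwise 86°. After release its underside was at about 130 mm, the locked height. It was centred to about 0.5 mm, with the bar about 86° from the slots.
- **Gauge:** I pulled it about 30.5 mm, so the pointer lined up with the brass mark to under 1 mm by eye, and held it there over 1.6 s. After I let go, the tab was back within 0.3 mm of its starting position.
- **Bystanders:** By eye, the big bone, comb and food can were still in place in the last pictures. The gripper was clear of everything.

None of my checks failed. Two measurements disagreed slightly: the feeder's rotation read 1.0 to 1.7° off the rail edges but −1.2° off the plinth edge. I used 1.3°, and the lid went in with no sideways force.

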